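# Hang a sample-jar carrier on the sloped drip rail and cam-lock it at the stop

### The arm

A 7-joint arm with a two-finger parallel gripper is mounted at the origin on the work surface. World frame = base frame: x ahead of the robot, y to its left, z up, the work surface at z = 0. Lengths are in m, angles in rad, forces in N, time in s.
With the tool pointing down it reaches from about 0.425 to 0.825 m from the base axis. Payload 3.6 kg.
Tool frame: the origin (TCP) lies at the very end of the fingers, on their centre line; the grasp point (between the pads) lies 19 mm behind it; z points along the fingers, y is the direction in which the jaws open and shut (so a half turn about z gives the same grasp; the last joint's range is limited). The gripper opens to 93 mm and grips with 3 to 60 N. Pads are 15 mm wide; open, the fingers measure 128 mm over their backs; the gripper's body (75 mm by 188 mm) begins 65 mm behind the grasp point.
Start: joints at [-1.355, 0.615, -0.013, 1.423, 0.008, 1.103, -0.04], TCP at [0.156, 0.631, 0.219] pointing down, gripper open.
Joint ranges: [-3.12, 3.12], [-0.3, 2.06], [-1.34, 1.32], [0.26, 2.42], [-1.36, 4.5], [0.01, 1.98], [-2.84, 2.84]. Speed limits (rad/s): [2.79, 2.79, 3.14, 3.14, 3.14, 3.14, 3.14].

### API

Orientations are given as a unit quaternion [w, x, y, z].
In Python, from station import sense, snapshot, finish_job gives the robot as it stands.
- The arm moves only by the tool jog_arm, never from a script. Its argument "deltas" is one flat list of numbers, 6 for each row, row after row: the shift along the tool's x, y, z in m, then the turn, a rotation vector about the tool's x, y, z in degrees. A call has 1 to 10 rows; each row is the pose to reach, as a shift and turn from the pose commanded when the call began, along the tool's axes at that moment; what a row does not reach only later rows make up. A row lasts 1/8 s, in which the tool goes at most 62.5 mm and 10.7 degrees, less where a joint would pass 70% of its speed; a pose out of reach is approached as far as the arm can. A call with a gripper value outside its range is refused whole. "jaw" is the finger opening in m, from 0 to 0.093, set as the call begins (left out, the last holds). The fingers move at their own pace and stop on an object; "grip_force" is the grip in N (left out, the last holds). Time passes only in rows, so rows that repeat a pose let the fingers close. It gives the time, the measured TCP pose, the force and the opening at its end, in the units of the state.
- sense(): the state, without advancing time (a new reading comes with each control period).
- snapshot(name): name is "side" or "top" or "wrist"; returns a dict with "frame" (480x640x3 uint8, red, green, blue), "vfov" (degrees; the focal length in pixels is half the picture's height over the tangent of half this angle, whatever the lens; pixels are square), "cx", "cy" (the principal point, pixels), "extrinsics" (4x4, takes a point from world to camera coordinates); the wrist camera has in their place "T_tool_cam" (4x4, takes a point from camera to tool coordinates, whose origin is the TCP and whose axes are the flange's). Camera axes: x right, y down, z forward; pixel columns grow to the right and rows downward; lengths in m; the calibration is good to about 2 mm. The wrist camera is an equidistant fisheye: a pixel r from the principal point sees the ray r / f radians off the axis. A picture is of the moment at which its call begins: read the wrist's pose just before it. There is no depth.
- finish_job(): hands the job in, once; it reports no verdict.
The state is a dict: "time": time; "qpos": joint angles; "qvel": joint speeds; "effort": joint torques, N m; "position": TCP position; "tcp_rot": TCP orientation; "wrist_force": force on the tool from outside, world axes, zero at the start; "moment": the same for the moment, N m; "width": finger opening in m.
Only numpy, scipy, OpenCV 4.12 (cv2) and the standard library are available. Lean on these libraries where they do the work, as an engineer would, in place of code of your own. Each camera call takes 0.05 s, during which the arm holds its last target.

### The job

Take the roller carrier that holds the sample jar, hook it over the upper half of the sloped drip rail and lower it until its rollers rest on the bar, then let go so that it rolls down to the end stop by itself with the jar still standing in it. Then lock it there for the ship's motion: swing the cam lever round until the cam's high point bears squarely on the sprung plunger and the plunger stands out across the rail behind the carrier. Leave the empty carrier and the other things on the bench where they are.

Things in the scene. Friction and masses are not known exactly. Their poses are not given: they have to be found in the camera images.
- carrier_grip (a point): Carrier to hang: C-shaped metal roller hook with a jar standing on its foot, 200 mm tall, upright. Point: middle of the black flat grip at its top, 180 mm above its underside. Grip 12 mm thick (carrier x), 44 mm long (y), from 20 mm above to 24 mm below the point. x points out of the C's open side, y along the bar when hung, z up. 0.5 to 0.7 kg with jar, balanced under its rollers.
- carrier_hang (a point): Same carrier: point midway between its two rollers (in line along y, 44 mm apart), at tread height, 54 mm below the grip's middle; it lies on the bar's top centre line when hung. Roller flanges reach 5 mm lower (15 mm apart, over the 10 mm bar); the jar's lid is 56 mm lower. The bar enters the C between them from the open side, then the carrier is lowered on to it.
- carrier_seat (a point): Same carrier: point on the foot plate where the jar stands, 4 mm above the underside, between four 20 mm high tabs. The foot spans x -43 to +53 mm and y +-45 mm, the spine is a plate at x -43 to -38 mm up to the head, the head spans y +-40 mm.
- jar_center (a point): Wide-mouth sample jar with white lid standing loose on the carrier's foot, 65 mm across, 66 mm tall; the point is half-way up, 33 mm above the seat.
- stand: Fixed steel drip rail on a 190 x 440 mm tray: flat bar on edge, 10 mm wide, 24 mm high, between end posts 406 mm apart. Origin on the bench under the bar's middle; y (level) along the bar to its high end, x square to the bar towards the cam lock (away from the robot), z up. Bar climbs 0.105 rad to +y; its top is at z = 0.180 + 0.1054 y. Nothing of it is above z = 0.23.
- rail_high (a point): Point on the bar's top centre line 90 mm uphill of its middle, a good place to hang the carrier (the clear upper half runs from the middle to 120 mm uphill). Hung, the carrier's x lies along the stand's x: it comes in from the side without the lock, open side first. Let go, it rolls to the stop in one to three seconds.
- rail_stop (a point): Point on the bar's top where carrier_hang lies when the carrier has rolled against the rubber-faced end stop near the low end, 120 mm downhill of the middle.
- cam_lever (a joint): Cam lever angle, rad, about an upright axis, growing clockwise from above. 0: lever along the bar, pointing uphill, open (starts -0.3 to 0.1). 1.571: square to the bar, pointing away from it (stand +x), cam's high point on the plunger: locked. It can go too far (to 2.3) and the plunger springs back. Stays where left. 1 to 3 N at the knob turn it; the spring is felt from about 0.13.
- cam_axis (a point): Point on the cam's upright axis at its mid-height, 71 mm from the bar's centre line on the stand's +x side. Pear-shaped steel cam: base radius 8 mm, nose 22 mm from the axis, opposite to the lever.
- lever_knob (a point): Middle of the upright black knob (16 mm across, 28 mm tall) at the lever's end, 62 mm from the cam's axis, 26 mm above cam_axis; the flat lever's top is 14 mm below this point. Nothing else of the lock is higher than the lever. The grip of a carrier at the stop reaches 30 mm higher than this point, 71 mm to the bar side of the cam's axis.
- plunger (a joint): How far the sprung plunger (10 mm pin crossing just above the bar, square to it) stands out from its rest, m: 0 drawn back by its spring, 0.014 when the cam's high point bears on its foot. Out, it blocks the way behind a carrier at the stop, with 4 mm of play.
- empty_carrier_grip (a point): Bystander: a like carrier with nothing on its foot; 200 mm tall; point in the middle of its grip, 180 mm above the bench.
- spare_jar_center (a point): Bystander: low sample jar, 83 mm across, 50 mm tall; its centre.
- wash_bottle: Bystander: white bottle with black cap, 66 mm across, 170 mm tall; centre of its underside.
- solvent_bottle: Bystander: white bottle with black cap, 56 mm across, 140 mm tall; centre of its underside.
- core_ring: Bystander: steel core slicing ring, 104 mm across, 22 mm tall; centre of its underside.
- screwdriver: Bystander: screwdriver lying on the bench, 170 mm long.
- spatula: Bystander: spatula lying on the bench, 200 mm long.
Not all that is in view belongs to the job. What is shaped like the part that bears carrier_grip but blue or pink is not meant.

How it is judged:
By the outcome, as a careful person would: the job done as asked, in the order asked, and still so for the second after the job is handed in, with the robot touching nothing.
It also fails if it takes over 69 s, if anything falls off the work surface, if the arm or the gripper's body presses on something with over 40 N, if the wrist force passes 120 N, or if a joint passes its speed limit or range.

## Working session

There is one attempt and no reset: what is moved stays moved. The work goes in short steps, Python scripts to look and compute and a tool call to move; the robot and the scene stay as the last step left them, time stands still between calls to the robot, and variables do not carry over. Pictures are saved under pics/ and viewed, and the job is handed in when it is done.

Besides the shell and the picture viewer there is one more tool, called in YAML: its name, and indented under it one key for each argument. jog_arm: Moves the arm, as the interface text tells. Its arguments: {"type":"object","properties":{"deltas":{"type":"array"},"jaw":{"type":"number"},"grip_force":{"type":"number"}},"required":["deltas"]}

```bash
ls; mkdir -p pics; cat > h.py <<'E'
import numpy as np, cv2, json
from station import sense, snapshot
E
python3 - <<'E'
from h import *
s=sense(); print(s)
for n in ("side","top","wrist"):
    d=snapshot(n); cv2.imwrite(f"pics/{n}0.png",d["frame"][:,:,::-1]); 
    np.save(f"pics/{n}0.npy",d,allow_pickle=True)
    print(n,{k:v for k,v in d.items() if k!="frame"})
E
```

```text
pics
{'time': 0.0, 'qpos': array([-1.35549494,  0.61589409, -0.01260626,  1.42487409,  0.00811894,
        1.10337398, -0.04038811]), 'qvel': array([ 4.37809566e-04,  1.91157121e-04,  8.74610424e-04, -5.64951470e-05,
       -3.21421414e-04,  1.65474593e-04, -2.50035230e-03]), 'effort': array([-5.13095201e-04, -4.58932436e+01,  2.08684159e-01, -1.65748519e+01,
       -6.11889898e-02,  2.03175482e-02,  2.21580358e-04]), 'position': array([0.15545959, 0.6303372 , 0.21750572]), 'tcp_rot': array([-1.22103802e-04,  1.20567307e-01,  9.92704369e-01, -1.24349358e-03]), 'wrist_force': array([-0.88694908, -0.02936325,  0.09963968]), 'moment': array([ 0.05289084, -0.00677648, -0.02888545]), 'width': 0.09305330700163397}
side {'vfov': 47.57989453969051, 'cx': 310.9550411210419, 'cy': 244.09430017116821, 'extrinsics': array([[ 0.70461752, -0.70958554, -0.00158605, -0.39451221],
       [-0.54413155, -0.53888458, -0.64305852,  0.32666603],
       [ 0.45545033,  0.45397332, -0.76581539,  1.21367053],
       [ 0.        ,  0.        ,  0.        ,  1.        ]])}
top {'vfov': 52.48710215787946, 'cx': 321.45569737188606, 'cy': 239.5338470265566, 'extrinsics': array([[ 0.00918447, -0.99979724,  0.01791998, -0.07813342],
       [-0.99588688, -0.01076103, -0.08996401,  0.48006999],
       [ 0.09013861, -0.01702   , -0.99578379,  1.51479463],
       [ 0.        ,  0.        ,  0.        ,  1.        ]])}
wrist {'vfov': 65.70646984690485, 'cx': 318.322256033318, 'cy': 246.06967549021218, 'T_tool_cam': array([[-6.51763027e-04, -9.69558035e-01, -2.44860759e-01,
         6.82538513e-02],
       [ 9.99999582e-01, -4.75005151e-04, -7.80924205e-04,
        -8.38816060e-04],
       [ 6.40841216e-04, -2.44861166e-01,  9.69557940e-01,
        -1.65594146e-01],
       [ 0.00000000e+00,  0.00000000e+00,  0.00000000e+00,
         1.00000000e+00]])}
```

View pics/side0.png

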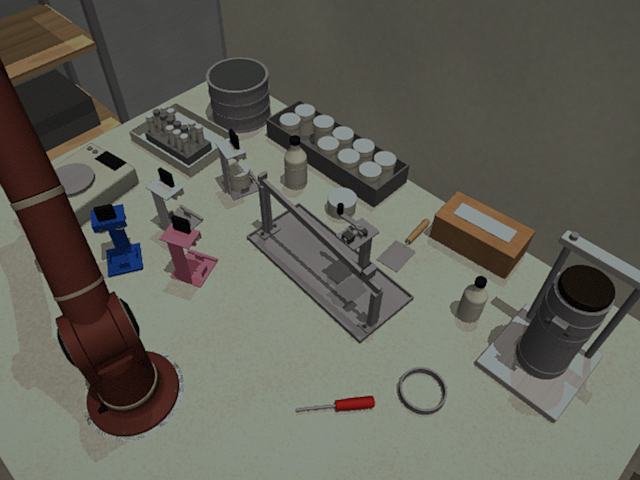

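View pics/top0.png

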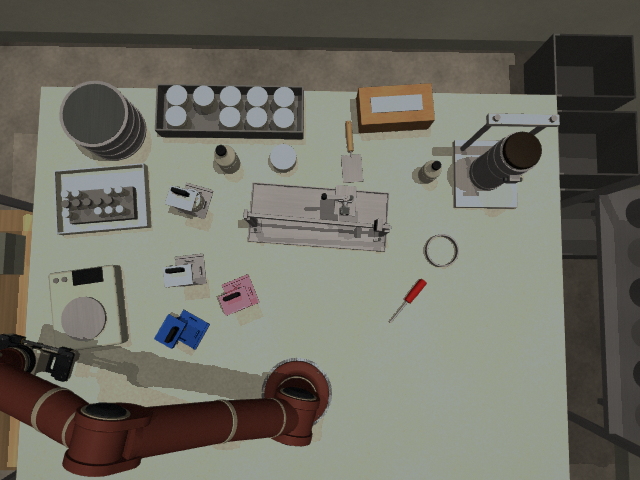

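View pics/wrist0.png

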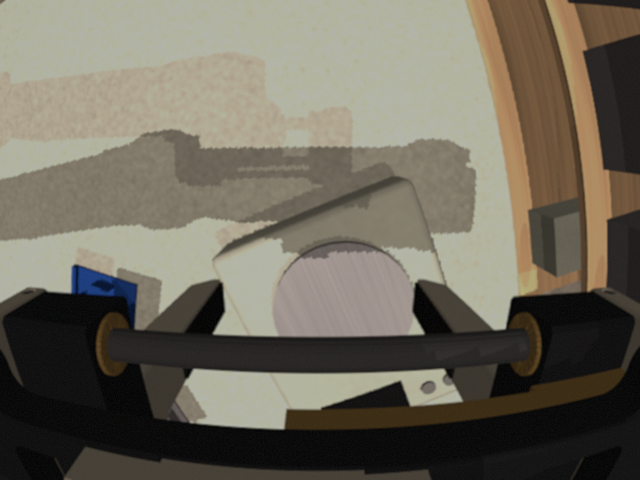

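```bash
python3 - <<'E'
from h import *
s=cv2.imread("pics/side0.png"); t=cv2.imread("pics/top0.png")
a=cv2.resize(s[120:240,140:270],None,fx=4,fy=4,interpolation=cv2.INTER_CUBIC)
cv2.imwrite("pics/sc.png",a)
cv2.imwrite("pics/tc.png",cv2.resize(t[170:300,150:270],None,fx=4.5,fy=4.5,interpolation=cv2.INTER_CUBIC))
cv2.imwrite("pics/tr.png",cv2.resize(t[170:260,235:400],None,fx=4.8,fy=4.8,interpolation=cv2.INTER_CUBIC))
cv2.imwrite("pics/sr.png",cv2.resize(s[160:340,235:415],None,fx=3.3,fy=3.3,interpolation=cv2.INTER_CUBIC))
E
```

```text
(no output)
```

View pics/sc.png

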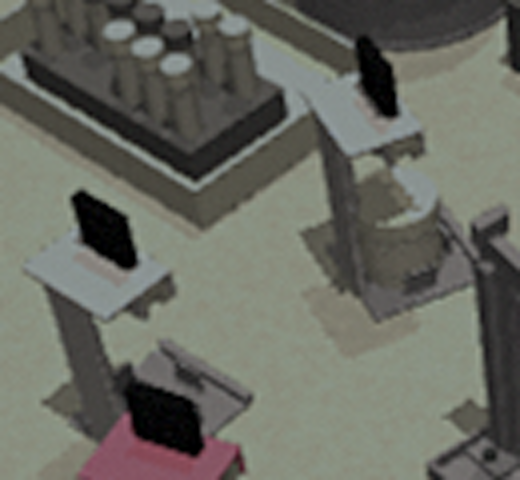

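View pics/tc.png

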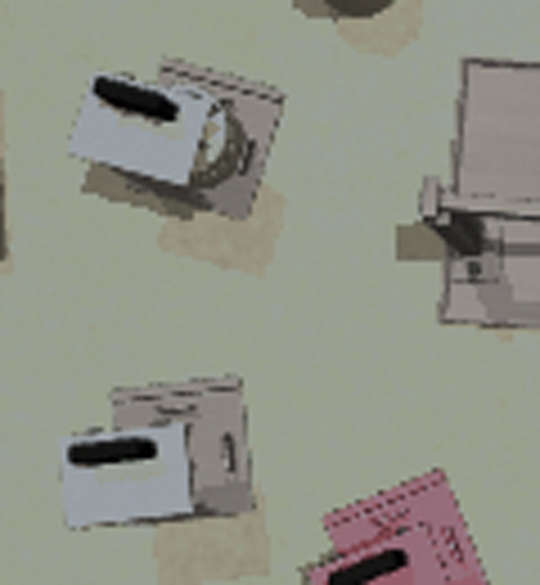

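View pics/tr.png

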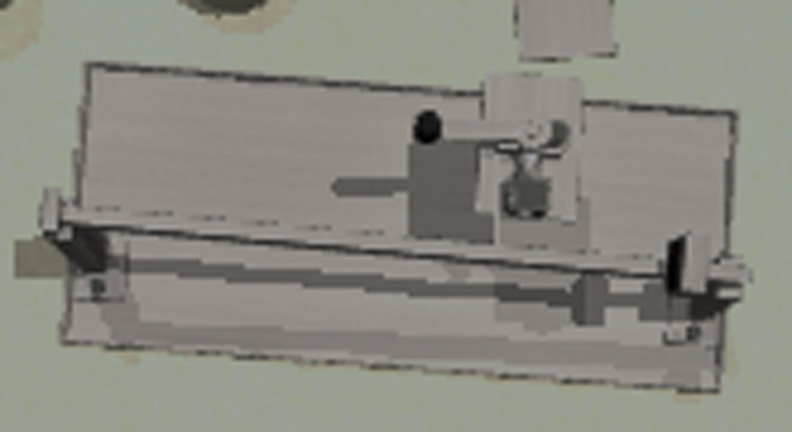

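View pics/sr.png

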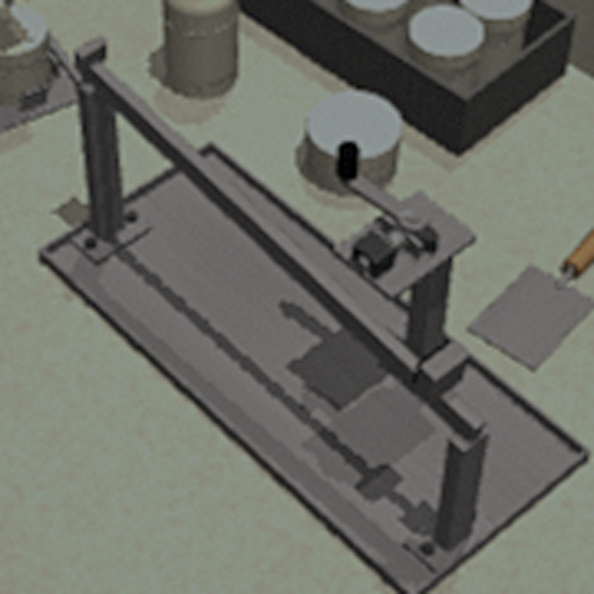

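```bash
cat > h.py <<'E'
import numpy as np, cv2, json
from scipy.spatial.transform import Rotation as Ro
from station import sense, snapshot
def load(p): return np.load(p,allow_pickle=True).item()
def K(d):
    h=d["frame"].shape[0]; f=h/2/np.tan(np.radians(d["vfov"]/2)); return f
def ray(d,uv):
    f=K(d); E=d["extrinsics"]; R=E[:3,:3]; o=-R.T@E[:3,3]
    v=R.T@np.array([(uv[0]-d["cx"])/f,(uv[1]-d["cy"])/f,1]); return o,v/np.linalg.norm(v)
def onz(d,uv,z):
    o,v=ray(d,uv); return o+v*(z-o[2])/v[2]
def proj(d,p):
    E=d["extrinsics"]; c=E[:3,:3]@np.array(p)+E[:3,3]; f=K(d)
    return np.array([d["cx"]+f*c[0]/c[2],d["cy"]+f*c[1]/c[2]])
def tri(r):
    A=np.zeros((3,3)); b=np.zeros(3)
    for o,v in r:
        P=np.eye(3)-np.outer(v,v); A+=P; b+=P@o
    x=np.linalg.solve(A,b); return x,[np.linalg.norm((np.eye(3)-np.outer(v,v))@(x-o)) for o,v in r]
def Rq(q): return Ro.from_quat([q[1],q[2],q[3],q[0]]).as_matrix()
E
python3 - <<'E'
from h import *
for n,boxes in (("top",[(160,180,215,225),(310,185,335,215),(157,255,212,290)]),("side",[(222,120,245,155),(330,195,345,220)])):
    d=load(f"pics/{n}0.npy"); im=d["frame"].max(2)
    for b in boxes:
        x0,y0,x1,y1=b; m=(im[y0:y1,x0:x1]<30).astype(np.uint8)
        nn,l,st,c=cv2.connectedComponentsWithStats(m)
        for i in range(1,nn):
            if st[i,4]<15: continue
            ys,xs=np.nonzero(l==i); P=np.c_[xs+x0,ys+y0].astype(np.float32)
            r=cv2.minAreaRect(P); print(n,b,st[i],c[i]+[x0,y0],[np.round(q,1) for q in cv2.boxPoints(r)])
E
python3 - <<'E'
from h import *
d=load("pics/top0.npy"); t=d["frame"]
cv2.imwrite("pics/g1.png",cv2.resize(t[178:222,160:220,::-1],None,fx=13,fy=13,interpolation=cv2.INTER_NEAREST))
d=load("pics/side0.npy"); t=d["frame"]
cv2.imwrite("pics/g2.png",cv2.resize(t[122:172,205:255,::-1],None,fx=12,fy=12,interpolation=cv2.INTER_NEAREST))
E
```

```text
top (160, 180, 215, 225) [11  8 18  9 82] [179.81707317 191.97560976] [array([170.2, 191.7], dtype=float32), array([171.6, 187. ], dtype=float32), array([189.1, 192.2], dtype=float32), array([187.7, 196.9], dtype=float32)]
top (310, 185, 335, 215) [12  9  4  6 21] [323.42857143 196.38095238] [array([322., 194.], dtype=float32), array([325., 194.], dtype=float32), array([325., 199.], dtype=float32), array([322., 199.], dtype=float32)]
top (157, 255, 212, 290) [ 9 13 18  5 72] [174.38888889 270.05555556] [array([166., 268.], dtype=float32), array([183., 268.], dtype=float32), array([183., 272.], dtype=float32), array([166., 272.], dtype=float32)]
side (222, 120, 245, 155) [  7   9  10  20 116] [233.60344828 138.63793103] [array([228.2, 129.3], dtype=float32), array([235.7, 128.1], dtype=float32), array([239. , 147.8], dtype=float32), array([231.5, 149.1], dtype=float32)]
side (330, 195, 345, 220) [ 7  8  6 12 58] [339.79310345 208.63793103] [array([337., 203.], dtype=float32), array([342., 203.], dtype=float32), array([342., 214.], dtype=float32), array([337., 214.], dtype=float32)]
```

View pics/g1.png

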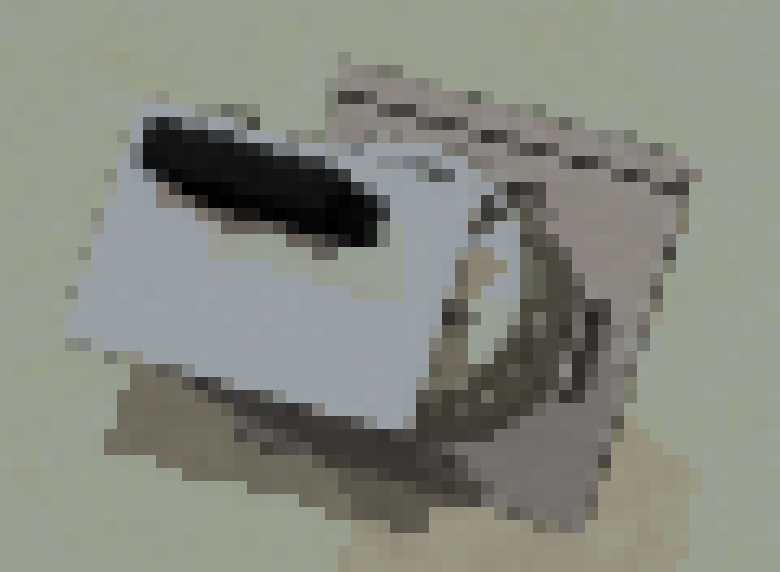

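View pics/g2.png

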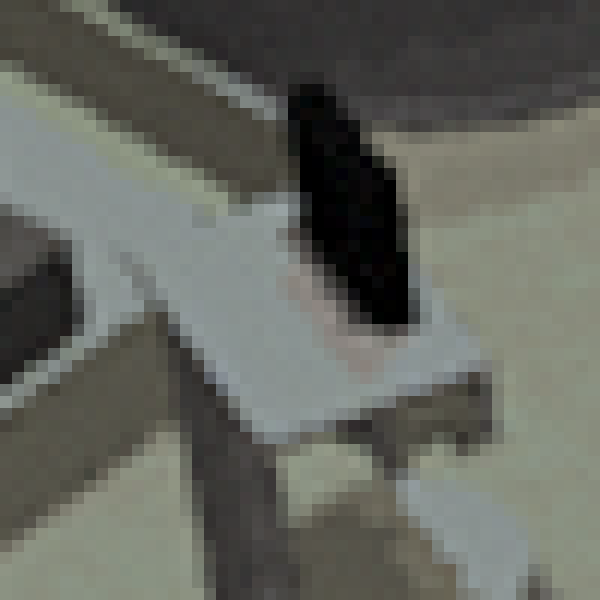

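```bash
python3 - <<'E'
from h import *
t=load("pics/top0.npy"); s=load("pics/side0.npy")
print("grip",tri([ray(t,(179.8,192)),ray(s,(233.6,138.6))]))
print("knob",tri([ray(t,(323.4,196.4)),ray(s,(339.8,208.6))]))
print("empty",onz(t,(174.4,270),.178))
def ang(a,b,z):
    p=onz(t,a,z);q=onz(t,b,z); return p[:2],q[:2],np.linalg.norm(p-q),np.degrees(np.arctan2((p-q)[1],(p-q)[0]))-90
o=np.array([160,178])
print(ang(o+np.array([338,97])/13,o+np.array([688,188])/13,.004))
print(ang(o+np.array([70,345])/13,o+np.array([410,425])/13,.156))
# tray corners (top crop scale 4.8, offset 235,170)
o=np.array([235,170])
for c in [(88,65),(737,112),(718,390),(62,342)]:
    print(onz(t,o+np.array(c)/4.8,0.008))
E
```

```text
grip (array([0.5974711 , 0.33577574, 0.17467293]), [np.float64(0.0017019535960580152), np.float64(0.001701953596058146)])
knob (array([ 0.58464624, -0.07375943,  0.2060489 ]), [np.float64(0.0011867841475625674), np.float64(0.0011867841475626463)])
empty [0.3764657  0.34112611 0.178     ]
(array([0.65214203, 0.36302458]), array([0.63045976, 0.27623655]), np.float64(0.089455481251535), np.float64(-14.027088643395217))
(array([0.56519536, 0.38002962]), array([0.54817768, 0.30436619]), np.float64(0.07755356320830291), np.float64(-12.675632610943865))
[0.66035702 0.14694422 0.008     ]
[ 0.63395569 -0.28842929  0.008     ]
[ 0.44680202 -0.27517181  0.008     ]
[0.47412483 0.16006759 0.008     ]
```

```bash
cat >> h.py <<'E'
def down(yaw):  # tool y at world yaw (deg), z down
    a=np.radians(yaw); y=np.array([np.cos(a),np.sin(a),0]); z=np.array([0,0,-1.]); return np.c_[np.cross(y,z),y,z]
def delta(p,yaw,s=None):
    s=s or sense(); R=Rq(s["tcp_rot"]); d=R.T@(np.array(p)-s["position"]); rv=Ro.from_matrix(R.T@down(yaw)).as_rotvec(degrees=True)
    print("delta",np.round(d,4),np.round(rv,2)); return d,rv
E
python3 - <<'E'
from h import *
delta([.597,.336,.34],-13.5)
E
```

```text
delta [-0.4992 -0.1805 -0.1219] [-0.09  0.09 89.65]
```

jog_arm:
  deltas: [0, 0, -0.06, 0, 0, 5, -0.04, -0.01, -0.11, 0, 0, 14, -0.09, -0.03, -0.122, 0, 0, 23, -0.15, -0.05, -0.122, 0, 0, 32, -0.21, -0.07, -0.122, 0, 0, 42, -0.27, -0.09, -0.122, 0, 0, 52, -0.33, -0.115, -0.122, 0, 0, 62, -0.39, -0.14, -0.122, 0, 0, 72, -0.45, -0.16, -0.122, 0, 0, 82, -0.499, -0.18, -0.122, 0, 0, 89.6]

```text
time: 1.4
position: [0.5982, 0.3359, 0.3402]
tcp_rot: [-0.0, 0.786, 0.618, -0.0]
wrist_force: [0.7, 0.2, 0.4]
width: 0.0927
```

```bash
cat >> h.py <<'E'
def wray(d,s,uv):
    f=K(d); u=np.array([uv[0]-d["cx"],uv[1]-d["cy"]]); r=np.linalg.norm(u); th=r/f
    v=np.array([*(np.sin(th)*u/max(r,1e-9)),np.cos(th)]); T=d["T_tool_cam"]; R=Rq(s["tcp_rot"])
    return s["position"]+R@T[:3,3], R@(T[:3,:3]@v)
def wonz(d,s,uv,z):
    o,v=wray(d,s,uv); return o+v*(z-o[2])/v[2]
def wproj(d,s,p):
    R=Rq(s["tcp_rot"]);T=d["T_tool_cam"]; c=T[:3,:3].T@(R.T@(np.array(p)-s["position"])-T[:3,3])
    th=np.arctan2(np.hypot(c[0],c[1]),c[2]); r=th*K(d)/np.hypot(c[0],c[1]); return np.array([d["cx"]+r*c[0],d["cy"]+r*c[1]])
def shot(n,tag):
    s=sense(); d=snapshot(n); d["s"]=s; np.save(f"pics/{tag}.npy",d,allow_pickle=True); cv2.imwrite(f"pics/{tag}.png",d["frame"][:,:,::-1]); return d,s
E
python3 - <<'E'
from h import *
d,s=shot("wrist","w1"); print(s["position"],s["time"])
E
```

```text
[0.5982048  0.33593649 0.34017837] 1.4
```

View pics/w1.png

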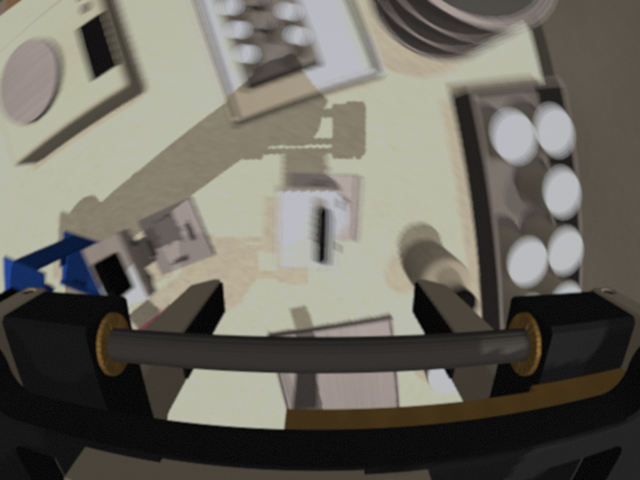

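```bash
python3 - <<'E'
from h import *
d,s=shot("wrist","w1b"); print(s["position"],s["time"])
im=d["frame"]; cv2.imwrite("pics/w1c.png",cv2.resize(im[165:275,265:375,::-1],None,fx=5,fy=5,interpolation=cv2.INTER_NEAREST))
m=(im.max(2)<40).astype(np.uint8)[190:275,300:345]
n,l,st,c=cv2.connectedComponentsWithStats(m)
for i in range(1,n):
    if st[i,4]>60:
        ys,xs=np.nonzero(l==i); b=cv2.boxPoints(cv2.minAreaRect(np.c_[xs+300,ys+190].astype(np.float32)));print(st[i],c[i]+[300,190],b)
        print([wonz(d,s,q,.2)[:2] for q in b], wonz(d,s,c[i]+[300,190],.19))
E
```

```text
[0.60536036 0.32532147 0.33887979] 1.45
[  0   8  12  52 568] [305.07394366 223.51408451] [[300. 198.]
 [311. 198.]
 [311. 249.]
 [300. 249.]]
[array([0.59841018, 0.35732285]), array([0.60715573, 0.35498937]), array([0.59593649, 0.3130196 ]), array([0.58691665, 0.31540398])] [0.596054   0.33368947 0.19      ]
```

View pics/w1c.png

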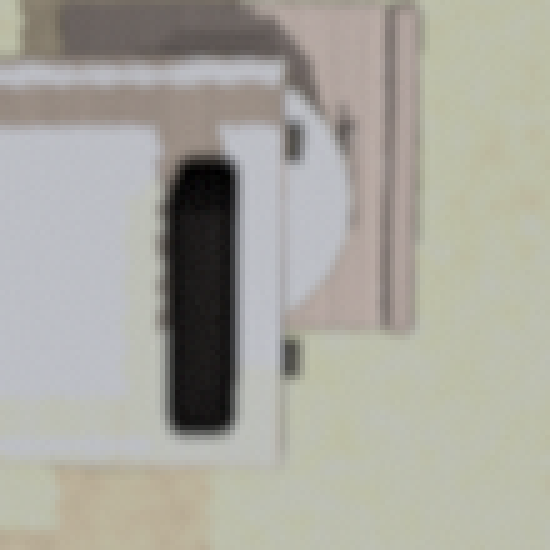

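jog_arm:
  deltas: [0, 0, 0, 0, 0, 0, 0, 0, 0, 0, 0, 0, 0, 0, 0, 0, 0, 0]

```text
time: 1.88
position: [0.5958, 0.3386, 0.3409]
tcp_rot: [-0.001, 0.784, 0.621, 0.0]
wrist_force: [0.9, 0.3, -0.2]
width: 0.093
```

```bash
python3 - <<'E'
from h import *
d,s=shot("wrist","w1d"); print(s["position"],s["time"],s["tcp_rot"])
im=d["frame"]; cv2.imwrite("pics/w1e.png",cv2.resize(im[165:275,265:375,::-1],None,fx=5,fy=5,interpolation=cv2.INTER_NEAREST))
m=(im.max(2)<40).astype(np.uint8)[170:285,290:355]
n,l,st,c=cv2.connectedComponentsWithStats(m)
for i in range(1,n):
    if st[i,4]>60:
        ys,xs=np.nonzero(l==i); b=cv2.boxPoints(cv2.minAreaRect(np.c_[xs+290,ys+170].astype(np.float32)));print(st[i],c[i]+[290,170],b)
        print([wonz(d,s,q,.2)[:2] for q in b], wonz(d,s,c[i]+[290,170],.19))
E
```

```text
[0.59577146 0.33861229 0.34087831] 1.875 [-5.33613943e-04  7.84047109e-01  6.20701077e-01  1.38625266e-04]
[ 25  39  13  53 562] [320.87010676 234.8024911 ] [[314.9076  260.9746 ]
 [316.12054 208.81676]
 [327.25403 209.07565]
 [326.04108 261.23352]]
[array([0.58645857, 0.31604698]), array([0.59793932, 0.35980456]), array([0.60691339, 0.35746697]), array([0.59572744, 0.31362076])] [0.59625383 0.33513712 0.19      ]
```

View pics/w1e.png

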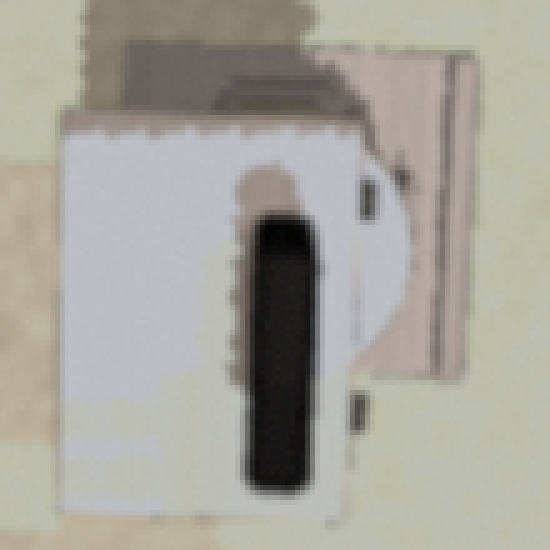

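```bash
python3 - <<'E'
from h import *
delta([.5968,.3357,.167],-14)
E
```

```text
delta [-0.0024  0.0015  0.1739] [-0.02 -0.04  0.7 ]
```

jog_arm:
  deltas: [-0.002, 0.001, 0.05, 0, 0, 0.7, -0.002, 0.001, 0.1, 0, 0, 0.7, -0.002, 0.001, 0.14, 0, 0, 0.7, -0.002, 0.001, 0.165, 0, 0, 0.7, -0.002, 0.001, 0.174, 0, 0, 0.7, -0.002, 0.001, 0.174, 0, 0, 0.7, -0.002, 0.001, 0.174, 0, 0, 0.7]
  jaw: 0.045

```text
time: 2.8
position: [0.5984, 0.3351, 0.1683]
tcp_rot: [0.0, 0.789, 0.615, 0.001]
wrist_force: [0.4, -0.1, 0.1]
width: 0.045
```

```bash
python3 - <<'E'
from h import *
d,s=shot("wrist","w2"); print(s["position"],s["time"],s["width"])
d,s=shot("side","s2")
E
```

```text
[0.59840656 0.33511075 0.16832489] 2.8 0.045003361218306004
```

View pics/w2.png

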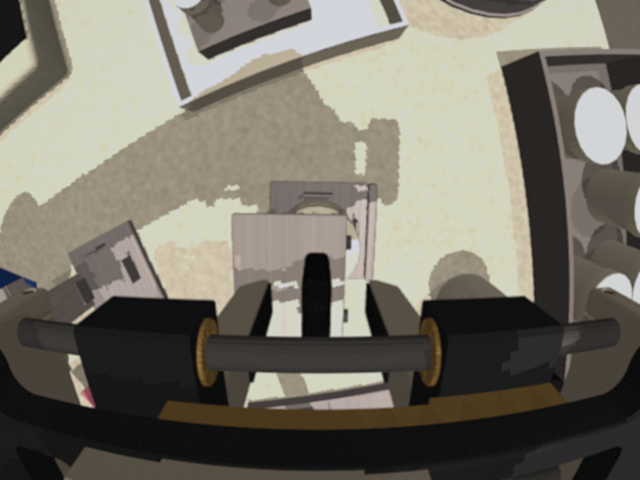

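View pics/s2.png

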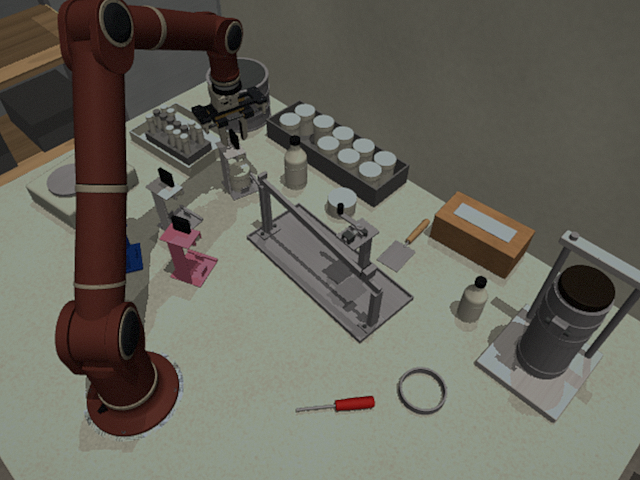

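jog_arm:
  deltas: [0, 0, 0, 0, 0, 0, 0, 0, 0, 0, 0, 0, 0, 0, 0, 0, 0, 0, 0, 0, 0, 0, 0, 0, 0, 0, 0, 0, 0, 0]
  jaw: 0
  grip_force: 40

```text
time: 3.52
position: [0.5973, 0.3345, 0.1666]
tcp_rot: [-0.0, 0.789, 0.615, -0.0]
wrist_force: [-0.9, -0.3, 0.5]
width: 0.0117
```

jog_arm:
  deltas: [0, 0, -0.006, 0, 0, 0, 0, 0, -0.02, 0, 0, 0, 0, 0, -0.045, 0, 0, 0, 0, 0, -0.075, 0, 0, 0, 0, 0, -0.11, 0, 0, 0, 0, 0, -0.145, 0, 0, 0, 0, 0, -0.18, 0, 0, 0, 0, 0, -0.21, 0, 0, 0, 0, 0, -0.23, 0, 0, 0, 0, 0, -0.236, 0, 0, 0]

```text
time: 4.78
position: [0.5979, 0.3344, 0.4044]
tcp_rot: [0.0, 0.789, 0.614, 0.001]
wrist_force: [0.8, -0.4, -6.7]
width: 0.0117
```

```bash
python3 - <<'E'
from h import *
d,s=shot("wrist","w3"); print(s["position"],s["time"],s["width"],s["wrist_force"])
delta([.44,.03,.402],-3.5)
E
```

```text
[0.59792128 0.33441374 0.40435615] 4.775 0.011665363902234728 [ 0.82534974 -0.42121424 -6.72345834]
delta [-0.3338 -0.0784  0.0016] [  0.09  -0.05 -10.67]
```

View pics/w3.png

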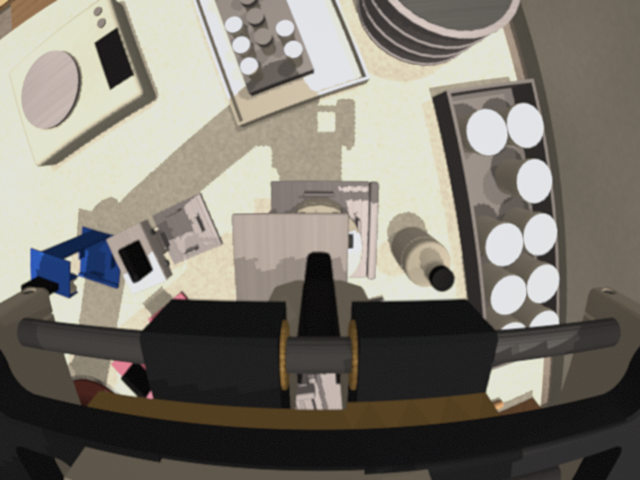

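jog_arm:
  deltas: [-0.01, -0.002, 0, 0, 0, -0.5, -0.033, -0.008, 0, 0, 0, -1, -0.067, -0.016, 0.002, 0, 0, -2, -0.107, -0.025, 0.002, 0, 0, -3.2, -0.15, -0.035, 0.002, 0, 0, -4.5, -0.194, -0.045, 0.002, 0, 0, -6, -0.237, -0.056, 0.002, 0, 0, -7.5, -0.277, -0.065, 0.002, 0, 0, -9, -0.31, -0.073, 0.002, 0, 0, -10, -0.334, -0.078, 0.002, 0, 0, -10.7]

```text
time: 6.08
position: [0.4377, 0.0272, 0.3999]
tcp_rot: [-0.001, 0.729, 0.685, -0.001]
wrist_force: [0.5, -0.5, -5.5]
width: 0.0116
```

jog_arm:
  deltas: [0, 0, 0, 0, 0, 0, 0, 0, 0, 0, 0, 0, 0, 0, 0, 0, 0, 0]

```text
time: 6.45
position: [0.4402, 0.0309, 0.4003]
tcp_rot: [-0.0, 0.727, 0.686, -0.0]
wrist_force: [-0.4, 0.7, -6.6]
width: 0.0118
```

```bash
python3 - <<'E'
from h import *
d,s=shot("wrist","w4"); print(s["position"],s["time"],s["width"],s["wrist_force"])
d,s=shot("side","s4");d,s=shot("top","t4")
E
```

```text
[0.44017577 0.03086794 0.40025036] 6.45 0.011757066229262939 [-0.41931708  0.69107311 -6.62370931]
```

View pics/w4.png

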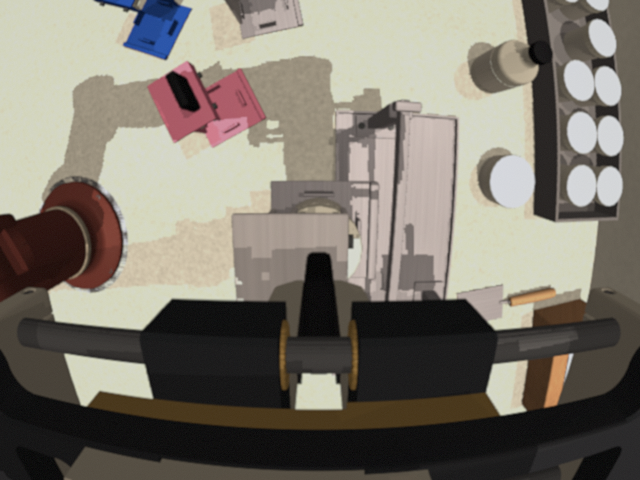

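View pics/s4.png

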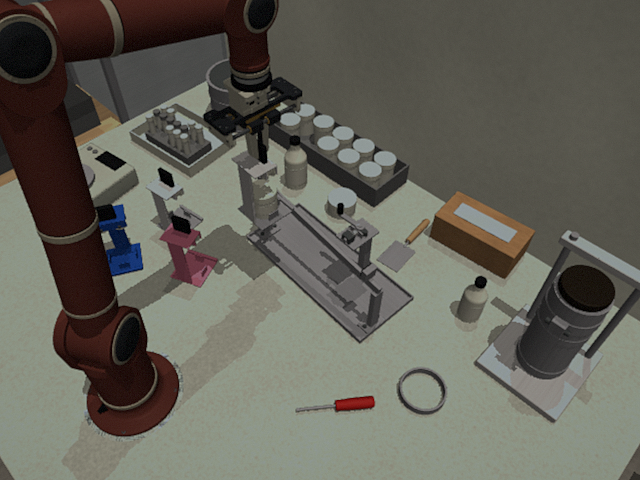

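View pics/t4.png

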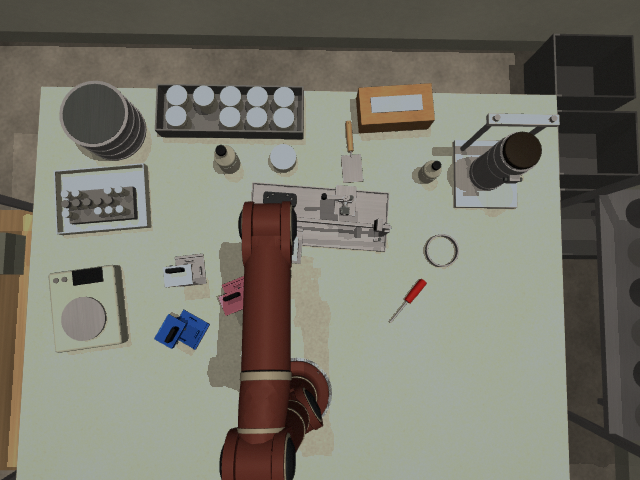

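```bash
python3 - <<'E'
from h import *
d=load("pics/w4.npy"); im=d["frame"]
cv2.imwrite("pics/w4a.png",cv2.resize(im[95:205,330:470,::-1],None,fx=5.4,fy=5.4,interpolation=cv2.INTER_CUBIC))
cv2.imwrite("pics/w4b.png",cv2.resize(im[200:310,330:470,::-1],None,fx=5.4,fy=5.4,interpolation=cv2.INTER_CUBIC))
d=load("pics/top0.npy"); im=d["frame"]
cv2.imwrite("pics/tstop.png",cv2.resize(im[180:250,310:400,::-1],None,fx=8,fy=8,interpolation=cv2.INTER_CUBIC))
E
```

```text
(no output)
```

View pics/w4a.png

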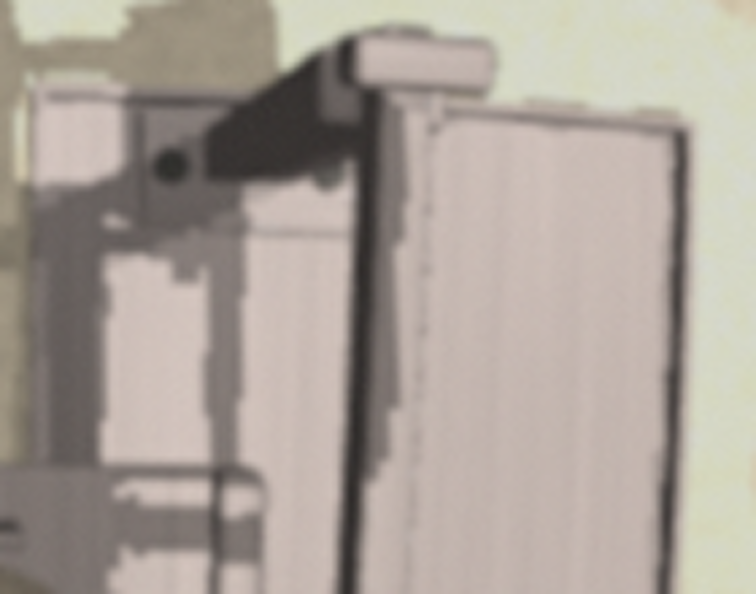

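View pics/w4b.png

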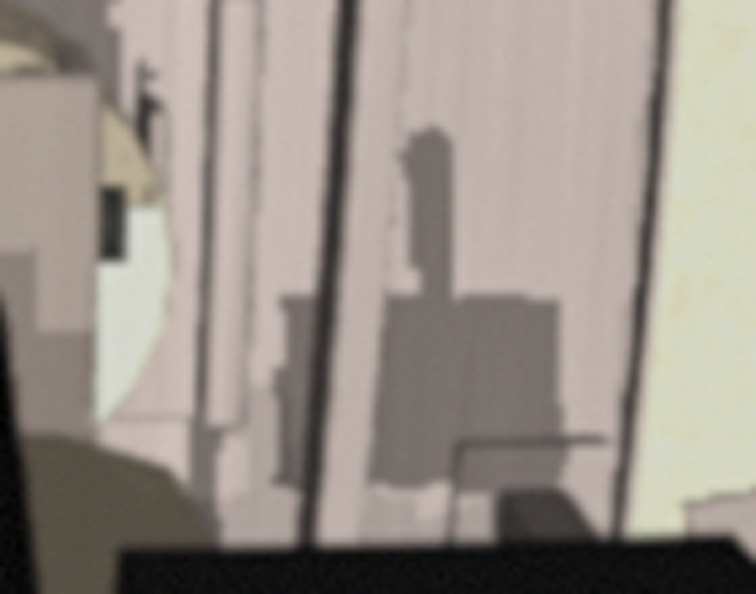

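View pics/tstop.png

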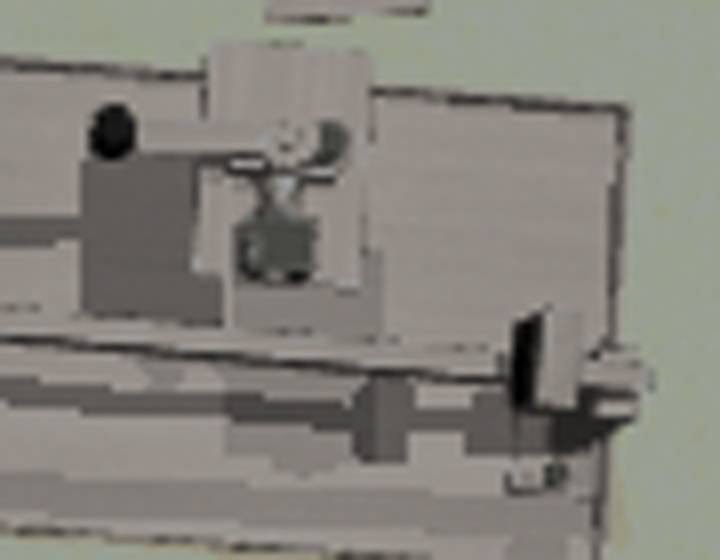

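```bash
python3 - <<'E'
from h import *
d=load("pics/w4.npy"); s=d["s"]
px=[(404.5,132.0),(401.2,187.6),(399.7,218.5),(393.5,292.6)]
yaw=np.radians(-3.5); oc=np.array([.5538,-.0641])
for it in range(4):
    ex=np.array([np.cos(yaw),np.sin(yaw)]); ey=np.array([-ex[1],ex[0]])
    P=[]
    for u in px:
        z=.19
        for k in range(5):
            p=wonz(d,s,u,z); z=.18+.1054*((p[:2]-oc)@ey)
        P.append(p)
    P=np.array(P)
    dr=np.polyfit(P[:,1],P[:,0],1); yaw=-np.arctan(dr[0])
    print(np.round(P,4),np.degrees(yaw),"resid",P[:,0]-np.polyval(dr,P[:,1]))
# post end in wrist: high post top cap outer edge
t=load("pics/top0.npy")
# top bar center from top0: crop tr scale 4.8 offset (235,170): points between top edges
for u in [(100,216),(300,233),(450,246),(600,260)]:
    uv=np.array([235,170])+np.array(u)/4.8
    z=.19
    for k in range(5):
        p=onz(t,uv,z); z=.18+.1054*((p[:2]-oc)@ey)
    print("top",p, p[0]-np.polyval(dr,p[1]))
for u in [(40,195),(700,270),(735,285)]:
    print(onz(t,np.array([235,170])+np.array(u)/4.8,.2))
print("post cap wrist", wonz(d,s,(330+425/5.4,95+38/5.4),.205), wonz(d,s,(330+425/5.4,95+90/5.4),.205))
# tray corners wrist
for u in [(688,122),(32,92)]: print("tray",wonz(d,s,(330+u[0]/5.4,95+u[1]/5.4),.008))
E
```

```text
[[ 0.5295  0.1162  0.1988]
 [ 0.5253  0.0597  0.1928]
 [ 0.5238  0.027   0.1894]
 [ 0.5185 -0.0589  0.1803]] -3.549487899991039 resid [ 2.62024183e-04 -4.36296563e-04  6.84748834e-05  1.05797496e-04]
[[ 0.5295  0.1162  0.1988]
 [ 0.5253  0.0597  0.1928]
 [ 0.5238  0.027   0.1894]
 [ 0.5185 -0.0589  0.1803]] -3.5494873806868603 resid [ 2.62021051e-04 -4.36291370e-04  6.84740764e-05  1.05796243e-04]
[[ 0.5295  0.1162  0.1988]
 [ 0.5253  0.0597  0.1928]
 [ 0.5238  0.027   0.1894]
 [ 0.5185 -0.0589  0.1803]] -3.54948738068695 resid [ 2.62021051e-04 -4.36291370e-04  6.84740764e-05  1.05796243e-04]
[[ 0.5295  0.1162  0.1988]
 [ 0.5253  0.0597  0.1928]
 [ 0.5238  0.027   0.1894]
 [ 0.5185 -0.0589  0.1803]] -3.54948738068695 resid [ 2.62021051e-04 -4.36291370e-04  6.84740764e-05  1.05796243e-04]
top [0.53185612 0.11407111 0.19860002] 0.002770317861957694
top [ 0.52485274 -0.00223227  0.18631946] 0.0029811844147180633
top [ 0.51935859 -0.09099297  0.17694618] 0.0029928302826383035
top [ 0.51317948 -0.1811      0.16742679] 0.00240302942876347
[0.5435963  0.14906071 0.2       ]
[ 0.50394454 -0.23647262  0.2       ]
[ 0.49535767 -0.25694427  0.2       ]
post cap wrist [0.53393094 0.14571891 0.205     ] [0.53335461 0.13604799 0.205     ]
tray [0.66110106 0.148586   0.008     ]
tray [0.47215304 0.15898388 0.008     ]
```

```bash
python3 - <<'E'
from h import *
d=load("pics/w4.npy"); s=d["s"]; R=Rq(s["tcp_rot"]); im=d["frame"]
for p in [(.022,0.006,-.0334),(.022,-.006,-.0334),(.022,0.006,.0106),(.022,-.006,.0106)]:
    print(wproj(d,s,s["position"]+R@np.array(p)))
cv2.imwrite("pics/w4g.png",cv2.resize(im[200:310,225:395,::-1],None,fx=4.6,fy=4.6,interpolation=cv2.INTER_CUBIC))
for v in (258,265,280,295): 
    r=im[v,290:350].max(1); k=np.nonzero(r<45)[0]; print(v,290+k.min(),290+k.max())
E
```

```text
[336.28117601 275.69242672]
[304.33903316 275.70690298]
[332.22954742 246.64823438]
[307.7180491  246.65542233]
258 308 329
265 307 330
280 305 332
295 302 334
```

View pics/w4g.png

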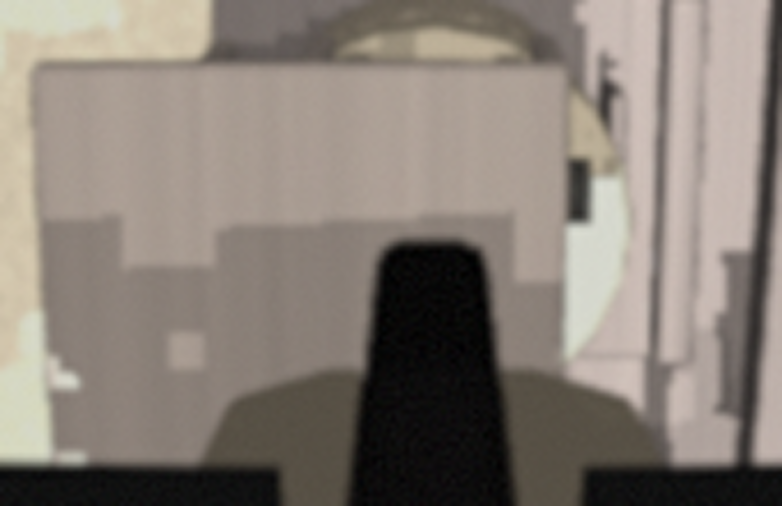

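```bash
python3 - <<'E'
from h import *
delta([.44,.0317,.246],-3.55)
E
```

```text
delta [ 0.0012 -0.0003  0.1544] [-0.03  0.02  0.17]
```

jog_arm:
  deltas: [0.001, 0, 0.008, 0, 0, 0.2, 0.001, 0, 0.025, 0, 0, 0.2, 0.001, 0, 0.05, 0, 0, 0.2, 0.001, 0, 0.08, 0, 0, 0.2, 0.001, 0, 0.108, 0, 0, 0.2, 0.001, 0, 0.132, 0, 0, 0.2, 0.001, 0, 0.148, 0, 0, 0.2, 0.001, 0, 0.154, 0, 0, 0.2, 0.001, 0, 0.154, 0, 0, 0.2, 0.001, 0, 0.154, 0, 0, 0.2]

```text
time: 7.85
position: [0.441, 0.0309, 0.2473]
tcp_rot: [0.001, 0.729, 0.684, 0.001]
wrist_force: [-0.3, 0.3, -6.1]
width: 0.0116
```

```bash
python3 - <<'E'
from h import *
d,s=shot("wrist","w5"); print(s["position"],s["time"],s["width"],s["wrist_force"])
d2,_=shot("side","s5")
cv2.imwrite("pics/s5c.png",cv2.resize(d2["frame"][120:320,200:400,::-1],None,fx=3,fy=3,interpolation=cv2.INTER_CUBIC))
delta([.5252,.0265,.246],-3.55,s)
E
```

```text
[0.44097615 0.03089589 0.24732426] 7.85 0.011593202360892242 [-0.27608615  0.25493428 -6.07779175]
delta [0.001  0.0843 0.0015] [ 0.1  -0.02 -0.1 ]
```

View pics/w5.png

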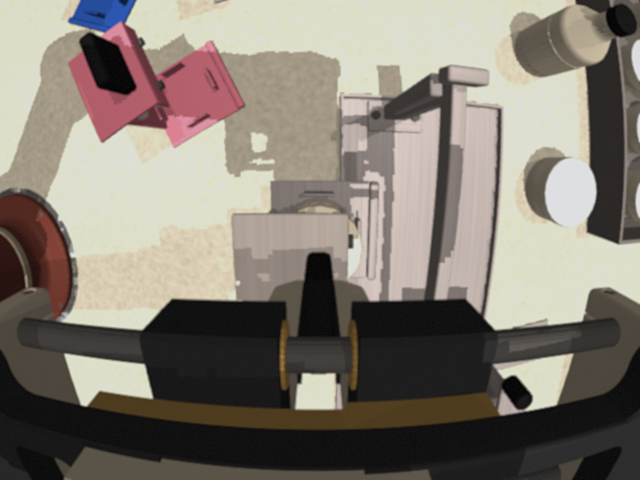

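View pics/s5c.png

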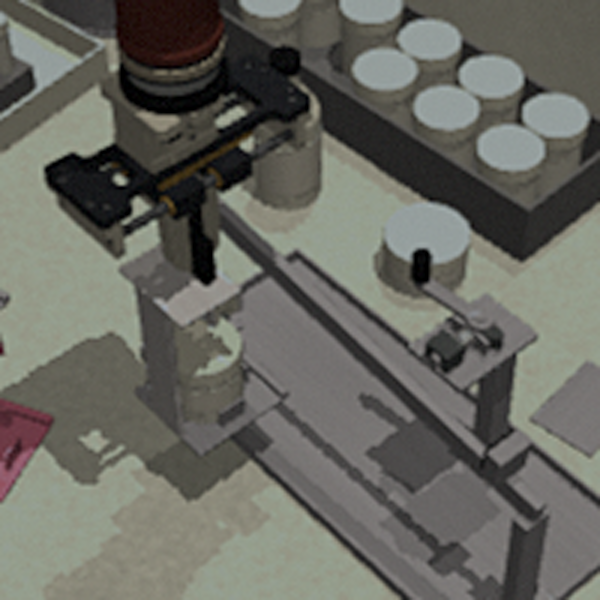

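```bash
python3 - <<'E'
from h import *
d=load("pics/w5.npy"); im=d["frame"]
cv2.imwrite("pics/w5a.png",cv2.resize(im[120:300,410:500,::-1],None,fx=6,fy=3.3,interpolation=cv2.INTER_CUBIC))
for v in (150,180,210,240,270,290): print(v,[int(x) for x in im[v,425:480].sum(1)//3])
E
```

```text
150 [195, 197, 196, 194, 194, 194, 195, 196, 195, 194, 192, 188, 170, 125, 76, 54, 53, 53, 53, 55, 53, 54, 53, 58, 78, 99, 116, 124, 125, 126, 125, 125, 125, 122, 121, 118, 120, 131, 153, 177, 189, 195, 193, 191, 189, 191, 190, 189, 187, 187, 190, 191, 192, 190, 191]
180 [194, 193, 190, 188, 188, 190, 193, 192, 192, 187, 170, 130, 80, 55, 54, 54, 54, 55, 53, 55, 58, 63, 79, 103, 116, 125, 126, 125, 125, 125, 124, 122, 120, 119, 119, 123, 147, 172, 184, 185, 187, 189, 185, 186, 188, 187, 185, 183, 184, 187, 190, 190, 189, 187, 186]
210 [188, 188, 185, 185, 188, 189, 191, 181, 150, 100, 62, 54, 53, 55, 53, 53, 52, 55, 58, 72, 94, 112, 123, 125, 125, 123, 123, 123, 123, 120, 118, 116, 126, 150, 174, 184, 184, 182, 183, 185, 186, 184, 184, 185, 185, 185, 182, 183, 188, 191, 190, 187, 184, 184, 185]
240 [186, 184, 184, 186, 184, 160, 109, 64, 53, 55, 53, 56, 53, 53, 53, 59, 73, 97, 115, 123, 125, 122, 121, 123, 123, 121, 120, 118, 120, 128, 156, 178, 183, 183, 180, 178, 180, 184, 181, 182, 182, 184, 184, 182, 182, 182, 186, 187, 184, 182, 181, 182, 184, 183, 183]
270 [187, 179, 146, 93, 56, 53, 54, 53, 54, 54, 53, 60, 89, 131, 165, 186, 188, 187, 187, 185, 186, 186, 184, 183, 181, 176, 176, 182, 185, 183, 182, 182, 181, 183, 184, 184, 183, 183, 182, 182, 183, 183, 183, 185, 186, 185, 184, 184, 184, 185, 182, 181, 181, 178, 179]
290 [81, 59, 51, 54, 55, 53, 54, 53, 55, 80, 121, 159, 180, 188, 186, 185, 184, 185, 184, 184, 185, 183, 168, 142, 123, 117, 118, 119, 117, 120, 119, 118, 119, 119, 118, 116, 116, 118, 118, 117, 116, 138, 171, 187, 187, 184, 186, 184, 182, 182, 181, 181, 181, 184, 183]
```

View pics/w5a.png

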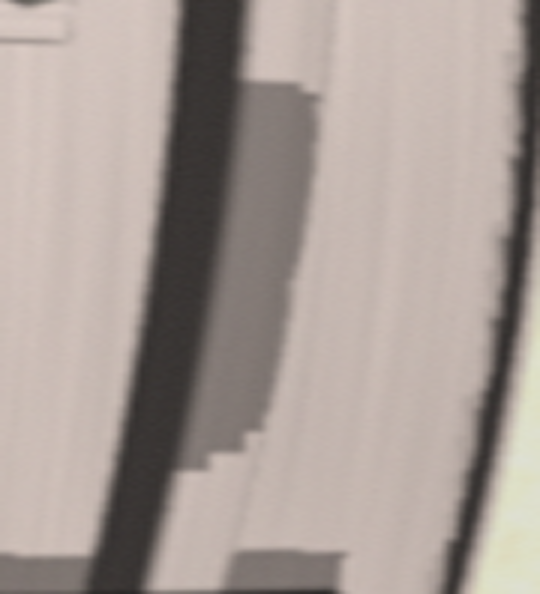

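```bash
python3 - <<'E'
from h import *
d=load("pics/w5.npy"); s=d["s"]; ey=np.array([.0619,.998])
px=[((449.5+463)/2,150),((447.5+461)/2,180),((444.8+458)/2,210),((441.7+455)/2,240),((435+447.8)/2,290)]
P=[]
for u in px:
    z=.19
    for k in range(6):
        p=wonz(d,s,u,z); z=.18+.1054*(p[:2]@ey+.031)
    P.append(p)
P=np.array(P); dr=np.polyfit(P[:,1],P[:,0],1); print(np.round(P,4),np.degrees(-np.arctan(dr[0])),np.polyval(dr,.0265))
# grip ref
R=Rq(s["tcp_rot"])
for p in [(.022,0.006,.0106),(.022,-.006,.0106),(.022,.006,-.0334),(.022,-.006,-.0334)]: print(wproj(d,s,s["position"]+R@np.array(p)))
im=d["frame"]
for v in (258,280): 
    k=np.nonzero(im[v,290:350].max(1)<60)[0]; print(v,290+k.min(),290+k.max())
# high post
print([wonz(d,s,(465,y),.206) for y in (68,83)])
E
```

```text
[[0.5276 0.0973 0.1969]
 [0.5266 0.0789 0.195 ]
 [0.5253 0.0599 0.193 ]
 [0.5242 0.0402 0.1909]
 [0.5218 0.0047 0.1872]] -3.6211462908742647 0.5232197323901058
[332.22290056 246.63834798]
[307.71146308 246.64553243]
[336.27278865 275.68052469]
[304.33071735 275.6949639 ]
258 307 329
280 305 332
[array([0.53293888, 0.14634574, 0.206     ]), array([0.53211014, 0.13712759, 0.206     ])]
```

jog_arm:
  deltas: [0.001, 0.005, 0.001, 0, 0, 0, 0.001, 0.015, 0.001, 0, 0, 0, 0.001, 0.029, 0.001, 0, 0, 0, 0.001, 0.044, 0.001, 0, 0, 0, 0.001, 0.058, 0.001, 0, 0, 0, 0.001, 0.07, 0.001, 0, 0, 0, 0.001, 0.079, 0.001, 0, 0, 0, 0.001, 0.084, 0.001, 0, 0, 0, 0.001, 0.084, 0.001, 0, 0, 0, 0.001, 0.084, 0.001, 0, 0, 0]

```text
time: 9.2
position: [0.5236, 0.0266, 0.2456]
tcp_rot: [-0.0, 0.729, 0.684, -0.0]
wrist_force: [-0.3, -0.1, -5.8]
width: 0.0118
```

```bash
python3 - <<'E'
from h import *
d,s=shot("wrist","w6"); print(s["position"],s["time"],s["width"],s["wrist_force"])
d2,_=shot("side","s6")
cv2.imwrite("pics/s6c.png",cv2.resize(d2["frame"][120:320,200:400,::-1],None,fx=3,fy=3,interpolation=cv2.INTER_CUBIC))
im=d["frame"]
cv2.imwrite("pics/w6a.png",cv2.resize(im[60:300,240:400,::-1],None,fx=3,fy=2.5,interpolation=cv2.INTER_CUBIC))
E
```

```text
[0.52359853 0.02657374 0.24558699] 9.2 0.011766906925121556 [-0.29356646 -0.13838917 -5.80746734]
```

View pics/w6.png

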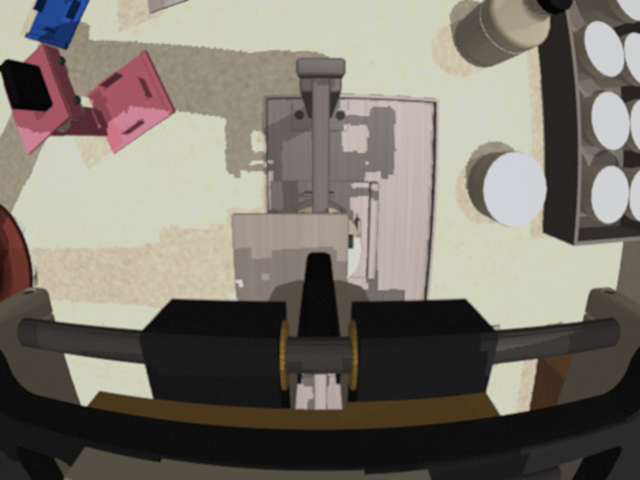

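View pics/s6c.png

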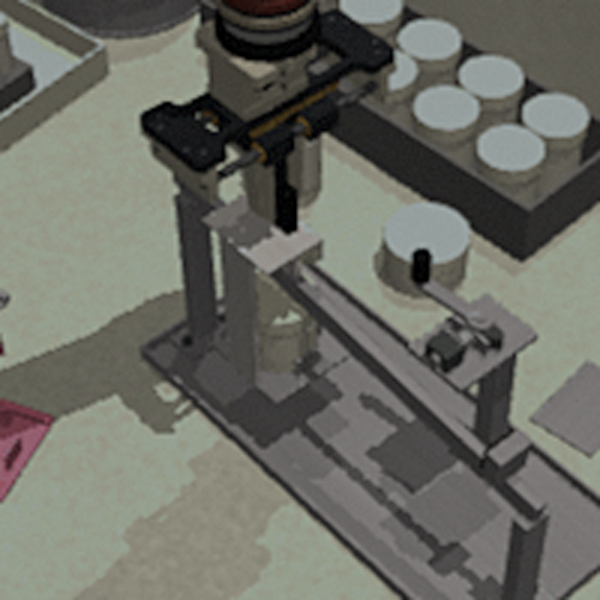

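View pics/w6a.png

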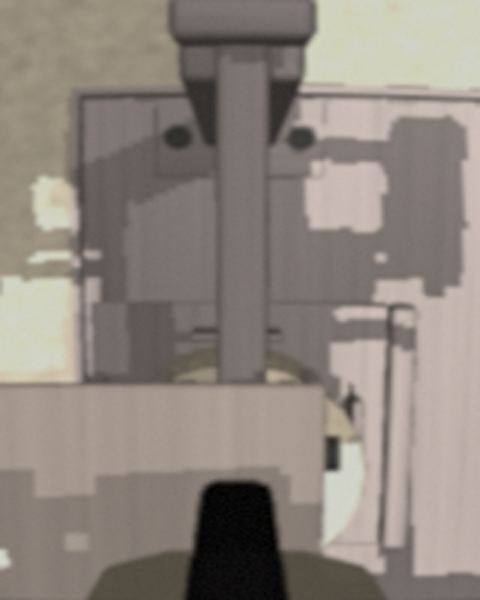

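jog_arm:
  deltas: [0, 0.001, 0.001, 0, 1, 0, -0.001, 0.001, 0.003, 0, 3, 0, -0.003, 0.001, 0.006, 0, 5, 0, -0.004, 0.001, 0.009, 0, 6, 0, -0.004, 0.001, 0.01, 0, 6, 0, -0.004, 0.001, 0.01, 0, 6, 0, -0.004, 0.001, 0.01, 0, 6, 0]

```text
time: 10.18
position: [0.525, 0.023, 0.2357]
tcp_rot: [-0.036, 0.728, 0.684, 0.038]
wrist_force: [0.6, -0.4, -6.1]
width: 0.0122
```

```bash
python3 - <<'E'
from h import *
d,s=shot("wrist","w7"); print(s["position"],s["time"],s["width"],s["wrist_force"],Rq(s["tcp_rot"]))
d2,_=shot("side","s7")
cv2.imwrite("pics/s7c.png",cv2.resize(d2["frame"][160:280,240:340,::-1],None,fx=5,fy=5,interpolation=cv2.INTER_CUBIC))
im=d["frame"]
cv2.imwrite("pics/w7a.png",cv2.resize(im[60:300,240:400,::-1],None,fx=3,fy=2.5,interpolation=cv2.INTER_CUBIC))
E
```

```text
[0.52503737 0.02299035 0.23571678] 10.175 0.012170987369264032 [ 0.55242701 -0.35627659 -6.12306039] [[ 6.23078095e-02  9.98034426e-01  6.70980549e-03]
 [ 9.92567352e-01 -6.26678468e-02  1.04320623e-01]
 [ 1.04536062e-01  1.59944372e-04 -9.94521084e-01]]
```

View pics/s7c.png

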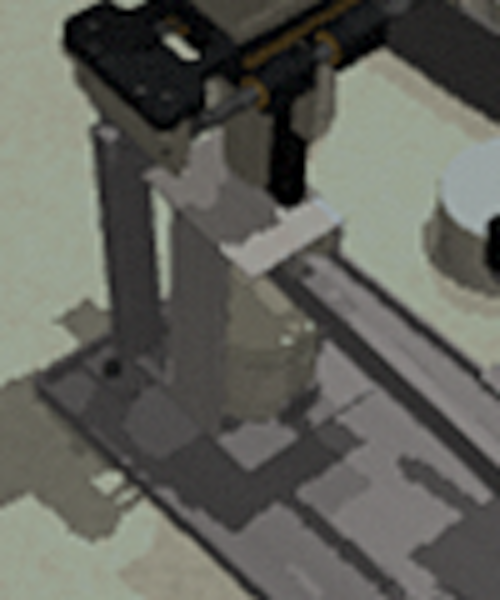

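View pics/w7a.png

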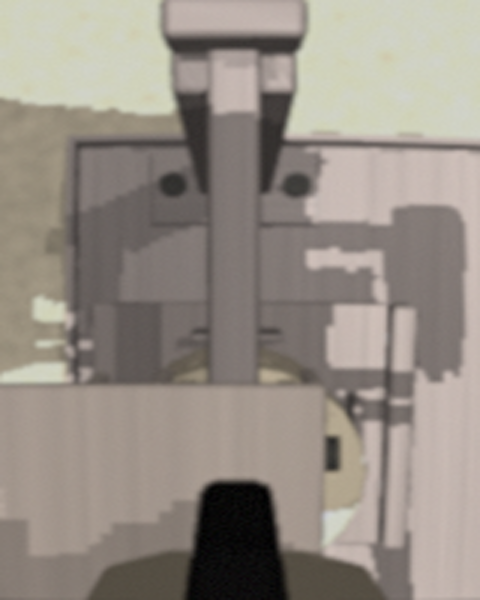

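jog_arm:
  deltas: [0, 0, 0.002, 0, 0, 0, 0, 0, 0.0035, 0, 0, 0, 0, 0, 0.0045, 0, 0, 0, 0, 0, 0.005, 0, 0, 0, 0, 0, 0.005, 0, 0, 0]

```text
time: 10.9
position: [0.5249, 0.0229, 0.2306]
tcp_rot: [-0.036, 0.728, 0.683, 0.038]
wrist_force: [0.6, -0.1, -6.1]
width: 0.0116
```

jog_arm:
  deltas: [0, 0, 0.001, 0, 0, 0, 0, 0, 0.0015, 0, 0, 0, 0, 0, 0.0015, 0, 0, 0]

```text
time: 11.28
position: [0.525, 0.023, 0.2295]
tcp_rot: [-0.036, 0.728, 0.683, 0.038]
wrist_force: [-0.1, -0.6, -4.3]
width: 0.0117
```

jog_arm:
  deltas: [0, 0, 0.0007, 0, 0, 0, 0, 0, 0.001, 0, 0, 0, 0, 0, 0.001, 0, 0, 0]

```text
time: 11.65
position: [0.5251, 0.0231, 0.2293]
tcp_rot: [-0.036, 0.728, 0.683, 0.039]
wrist_force: [-2.4, -0.9, 6.2]
width: 0.0117
```

```bash
python3 - <<'E'
from h import *
d,s=shot("wrist","w8"); print(s["position"],s["time"],s["width"],s["wrist_force"],s["moment"])
d2,_=shot("side","s8")
cv2.imwrite("pics/s8c.png",cv2.resize(d2["frame"][160:280,240:340,::-1],None,fx=5,fy=5,interpolation=cv2.INTER_CUBIC))
im=d["frame"]
cv2.imwrite("pics/w8a.png",cv2.resize(im[60:300,240:400,::-1],None,fx=3,fy=2.5,interpolation=cv2.INTER_CUBIC))
E
```

```text
[0.52513382 0.02306481 0.22933862] 11.65 0.01171652185598153 [-2.4453485  -0.89712822  6.1850969 ] [-0.21935749  0.99617803  0.09134428]
```

View pics/s8c.png

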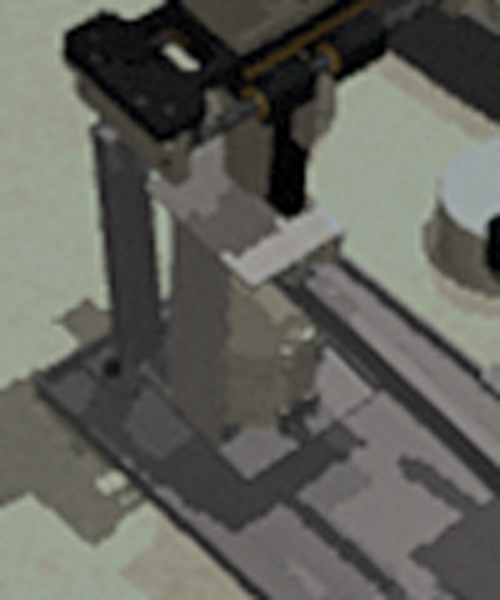

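View pics/w8a.png

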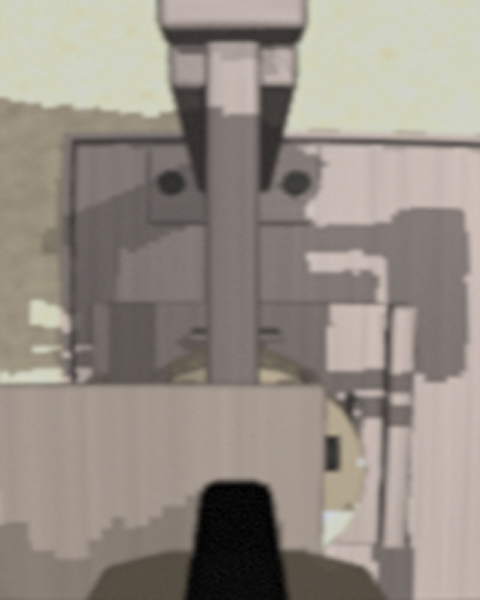

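jog_arm:
  deltas: [0, -0.0006, -0.0008, 0, 0, 0, 0, -0.0006, -0.0008, 0, 0, 0, 0, -0.0006, -0.0008, 0, 0, 0]

```text
time: 12.12
position: [0.525, 0.0231, 0.2294]
tcp_rot: [-0.035, 0.728, 0.683, 0.039]
wrist_force: [-0.1, -1.0, 3.4]
width: 0.0119
```

jog_arm:
  deltas: [0, 0, -0.0005, 0, 0, 0, 0, 0, -0.0005, 0, 0, 0]

```text
time: 12.38
position: [0.525, 0.0231, 0.2294]
tcp_rot: [-0.035, 0.728, 0.683, 0.038]
wrist_force: [0.8, 0.2, 1.0]
width: 0.0118
```

jog_arm:
  deltas: [0, 0, 0, 0, 0, 0, 0, 0, 0, 0, 0, 0, 0, 0, 0, 0, 0, 0, 0, 0, 0, 0, 0, 0]
  jaw: 0.045

```text
time: 12.88
position: [0.5243, 0.0232, 0.2295]
tcp_rot: [-0.036, 0.728, 0.683, 0.038]
wrist_force: [0.3, -0.2, 0.6]
width: 0.0442
```

```bash
python3 - <<'E'
from h import *
d,s=shot("wrist","w9"); print(s["position"],s["time"],s["width"],s["wrist_force"],s["moment"])
d2,_=shot("side","s9")
cv2.imwrite("pics/s9c.png",cv2.resize(d2["frame"][140:320,240:420,::-1],None,fx=3.3,fy=3.3,interpolation=cv2.INTER_CUBIC))
E
```

```text
[0.52433818 0.02323535 0.22946942] 12.875 0.044217758298379005 [ 0.28625962 -0.23819465  0.63036088] [-0.15499316  0.07215417  0.02172204]
```

View pics/s9c.png

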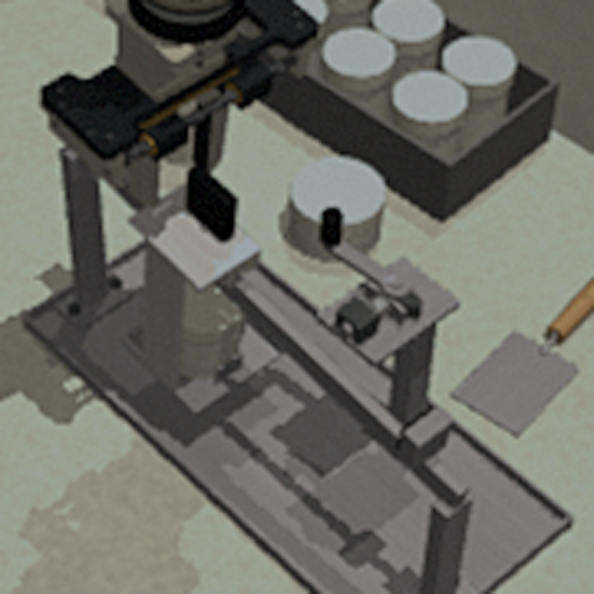

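View pics/w9.png

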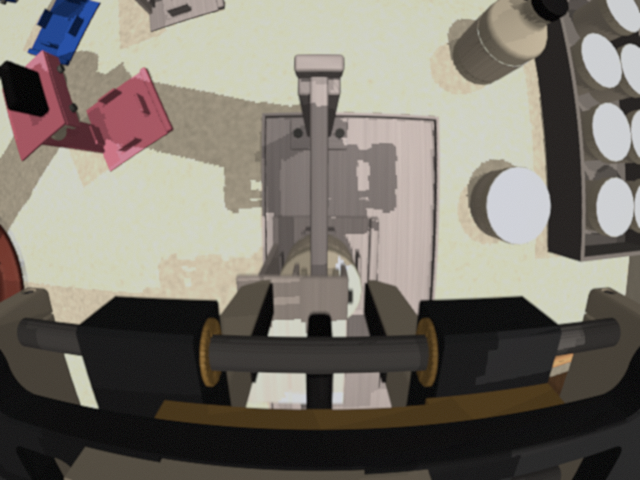

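jog_arm:
  deltas: [0, 0, 0, 0, 0, 0, 0, 0, 0, 0, 0, 0, 0, 0, 0, 0, 0, 0, 0, 0, -0.02, 0, 0, 0, 0, 0, -0.05, 0, 0, 0, 0, 0, -0.09, 0, 0, 0, 0, 0, -0.12, 0, -2, 0, 0, 0, -0.12, 0, -4, 0, 0, 0, -0.12, 0, -6, 0, 0, 0, -0.12, 0, -6, 0]

```text
time: 14.22
position: [0.5229, 0.0122, 0.3472]
tcp_rot: [-0.001, 0.728, 0.685, -0.001]
wrist_force: [-0.3, 0.3, -0.6]
width: 0.0448
```

jog_arm:
  deltas: [0, 0, 0, 0, 0, 0, 0, 0, 0, 0, 0, 0, 0, 0, 0, 0, 0, 0, 0, 0, 0, 0, 0, 0, 0, 0, 0, 0, 0, 0]

```text
time: 14.85
position: [0.5236, 0.0105, 0.3489]
tcp_rot: [0.0, 0.729, 0.684, -0.0]
wrist_force: [-0.2, -0.2, 0.6]
width: 0.0449
```

```bash
python3 - <<'E'
from h import *
d,s=shot("wrist","w10"); print(s["position"],s["time"],s["width"],s["wrist_force"],s["moment"])
d2,_=shot("side","s10")
cv2.imwrite("pics/s10c.png",cv2.resize(d2["frame"][140:340,240:420,::-1],None,fx=3.3,fy=3,interpolation=cv2.INTER_CUBIC))
d2,_=shot("top","t10")
cv2.imwrite("pics/t10c.png",cv2.resize(d2["frame"][170:270,230:410,::-1],None,fx=4.4,fy=4.4,interpolation=cv2.INTER_CUBIC))
E
```

```text
[0.52357199 0.01053441 0.34885929] 14.85 0.044886063532392835 [-0.22653782 -0.17465984  0.56483833] [-0.04900206  0.03229261 -0.00792441]
```

View pics/s10c.png

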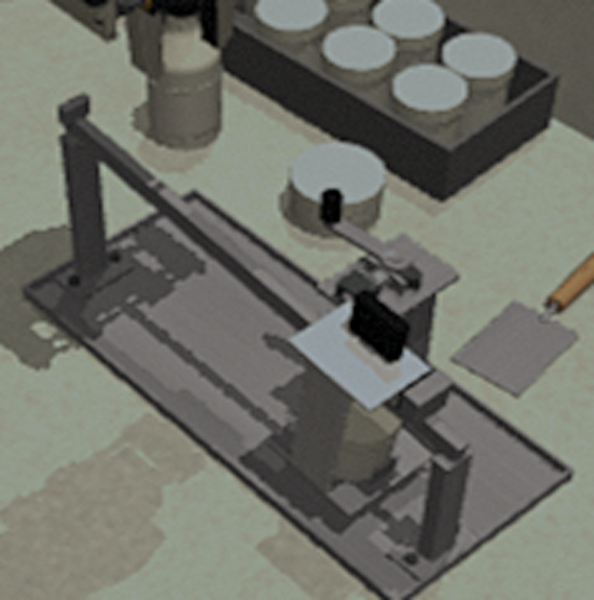

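View pics/t10c.png

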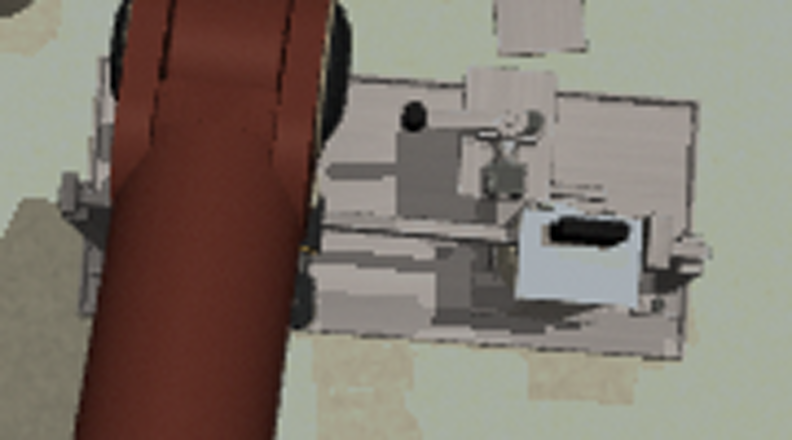

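View pics/w10.png

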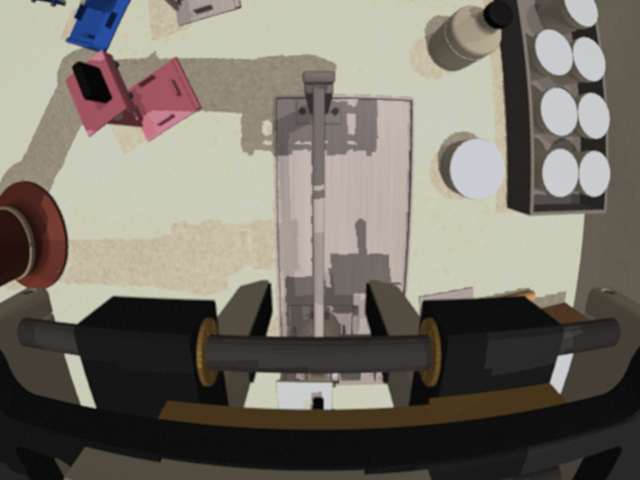

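```bash
python3 - <<'E'
from h import *
s=sense(); print(s["qpos"])
delta([.585,-.185,.38],-3.55)
E
```

```text
[-0.39096382  0.33179212  0.47096055  1.57554002 -0.15528769  1.27155904
  0.04008227]
delta [-0.1913  0.0738 -0.0311] [ 0.   0.  -0.1]
```

jog_arm:
  deltas: [-0.02, 0.005, -0.02, 0, 0, 0, -0.06, 0.02, -0.03, 0, 0, 0, -0.11, 0.04, -0.031, 0, 0, 0, -0.15, 0.06, -0.031, 0, 0, 0, -0.18, 0.07, -0.031, 0, 0, 0, -0.191, 0.074, -0.031, 0, 0, 0, -0.191, 0.074, -0.031, 0, 0, 0, -0.191, 0.074, -0.031, 0, 0, 0]

```text
time: 16.0
position: [0.5855, -0.1827, 0.38]
tcp_rot: [-0.0, 0.728, 0.685, 0.001]
wrist_force: [0.2, 0.7, -0.3]
width: 0.0451
```

```bash
python3 - <<'E'
from h import *
d,s=shot("wrist","w11"); print(s["position"],s["time"],s["qpos"])
cv2.imwrite("pics/w11a.png",cv2.resize(d["frame"][130:310,230:400,::-1],None,fx=4,fy=3.3,interpolation=cv2.INTER_CUBIC))
E
```

```text
[ 0.58551782 -0.18269996  0.3799975 ] 16.0 [-0.01593343  0.49084779  0.50674949  1.25646309 -0.23393423  1.45158999
  0.40668029]
```

View pics/w11.png

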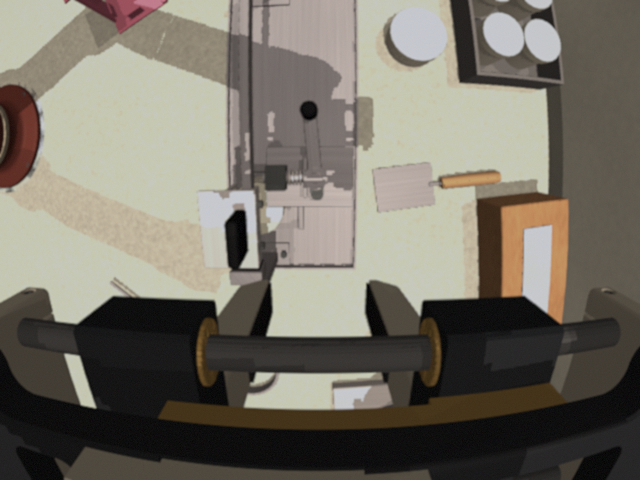

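View pics/w11a.png

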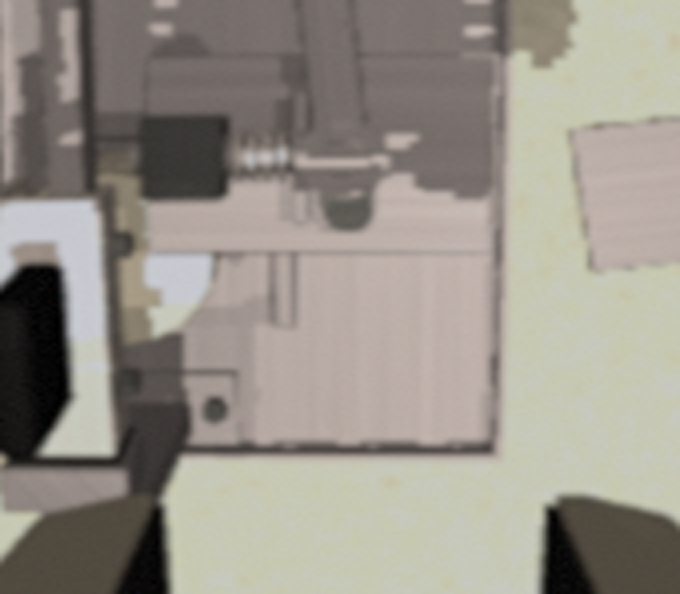

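```bash
python3 - <<'E'
from h import *
d=load("pics/w11.npy"); s=d["s"]; im=d["frame"]
m=(im.max(2)<60).astype(np.uint8)[90:130,295:325]
n,l,st,c=cv2.connectedComponentsWithStats(m)
for i in range(1,n):
    if st[i,4]>30: print(st[i],c[i]+[295,90], wonz(d,s,c[i]+[295,90],.22))
ex=np.array([.998,-.0619]);ey=np.array([.0619,.998])
for nme,u,z in (("axis",(314.5,177),.198),("knob",(309,110),.222)):
    p=wonz(d,s,u,z); print(nme,p,"stand",p[:2]@ex-.5219,p[:2]@ey+.031)
cv2.imwrite("pics/w11b.png",cv2.resize(im[90:220,240:360,::-1],None,fx=5,fy=4.5,interpolation=cv2.INTER_CUBIC))
for p in [(.5856,-.136,.197),(.5856,-.136,.185)]: print(wproj(d,s,p))
E
```

```text
[  5  11  17  19 258] [308.4496124 110.1124031] [ 0.5825337  -0.07674528  0.22      ]
axis [ 0.58374553 -0.13714533  0.198     ] stand 0.06916733132318509 -0.06973719208427644
knob [ 0.583051   -0.07691889  0.222     ] stand 0.06474617445962305 -0.009674197542863236
[316.41601336 175.59713673]
[316.49329425 174.88124009]
```

View pics/w11b.png

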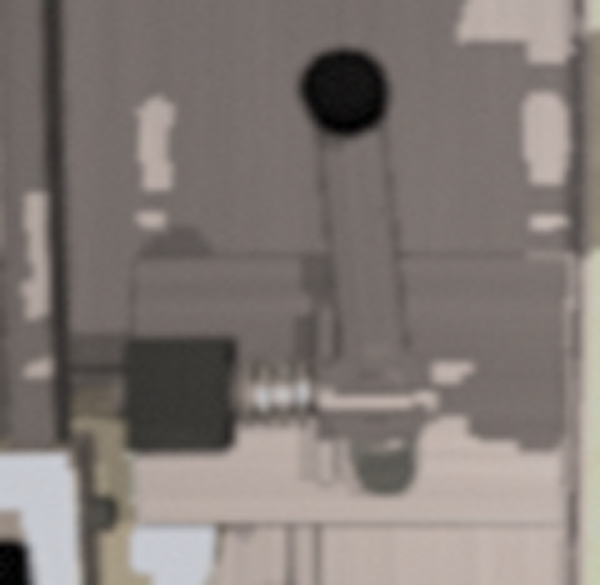

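```bash
python3 - <<'E'
from h import *
delta([.584,-.076,.29],.7)
E
```

```text
delta [ 0.1063 -0.008   0.0902] [ 0.02 -0.07 -4.19]
```

jog_arm:
  deltas: [0.02, -0.002, 0.01, 0, 0, -1, 0.05, -0.004, 0.03, 0, 0, -2, 0.08, -0.006, 0.06, 0, 0, -3, 0.1, -0.008, 0.08, 0, 0, -4, 0.106, -0.008, 0.09, 0, 0, -4.2, 0.106, -0.008, 0.09, 0, 0, -4.2, 0.106, -0.008, 0.09, 0, 0, -4.2, 0.106, -0.008, 0.09, 0, 0, -4.2]
  jaw: 0.04

```text
time: 17.05
position: [0.5844, -0.0798, 0.2908]
tcp_rot: [0.001, 0.704, 0.71, 0.0]
wrist_force: [0.3, -0.2, -0.3]
width: 0.0399
```

```bash
python3 - <<'E'
from h import *
d,s=shot("wrist","w12"); print(s["position"],s["time"],s["width"])
d2,_=shot("side","s12")
cv2.imwrite("pics/s12c.png",cv2.resize(d2["frame"][140:300,260:420,::-1],None,fx=3.7,fy=3.7,interpolation=cv2.INTER_CUBIC))
delta([.584,-.076,.201],.7,s)
E
```

```text
[ 0.58437553 -0.0797543   0.29080814] 17.05 0.03989377110981828
delta [ 0.0038 -0.0005  0.0898] [ 0.11  0.05 -0.26]
```

View pics/w12.png

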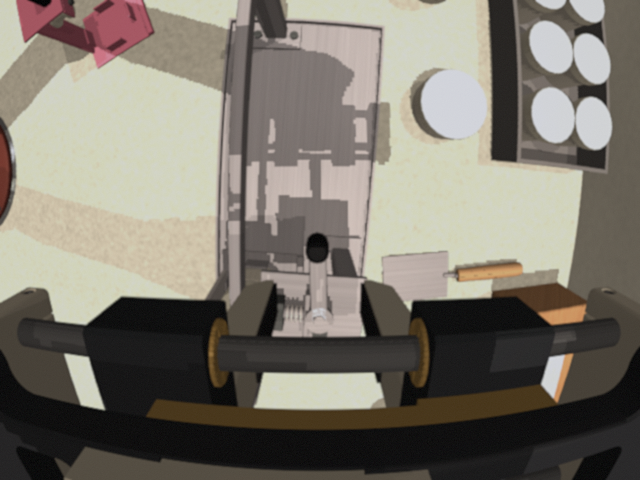

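View pics/s12c.png

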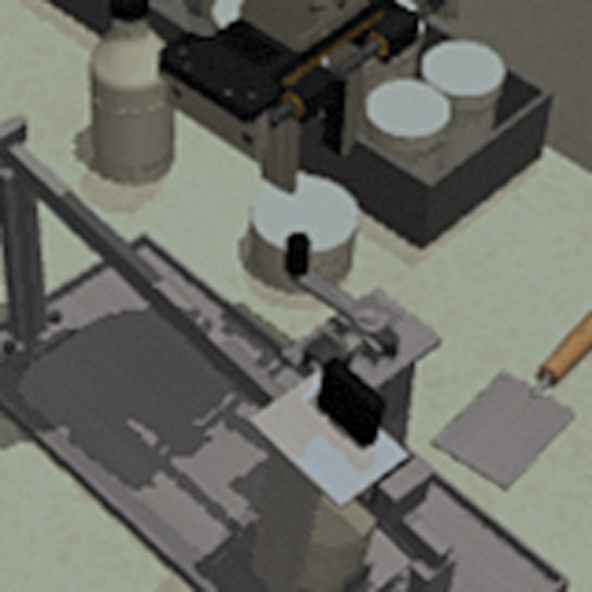

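```bash
python3 - <<'E'
from h import *
d=load("pics/w12.npy"); s=d["s"]; im=d["frame"]
cv2.imwrite("pics/w12a.png",cv2.resize(im[220:340,260:380,::-1],None,fx=5,fy=5,interpolation=cv2.INTER_CUBIC))
for u,z in (((317,241),.225),((319,316),.2)): 
    p=wonz(d,s,u,z); print(p, Rq(s["tcp_rot"]).T@(p-s["position"]))
E
```

```text
[ 0.58261321 -0.06816123  0.225     ] [ 0.01166406 -0.00179445  0.06579473]
[ 0.58443927 -0.13252573  0.2       ] [-0.05269069 -0.00051239  0.0908536 ]
```

View pics/w12a.png

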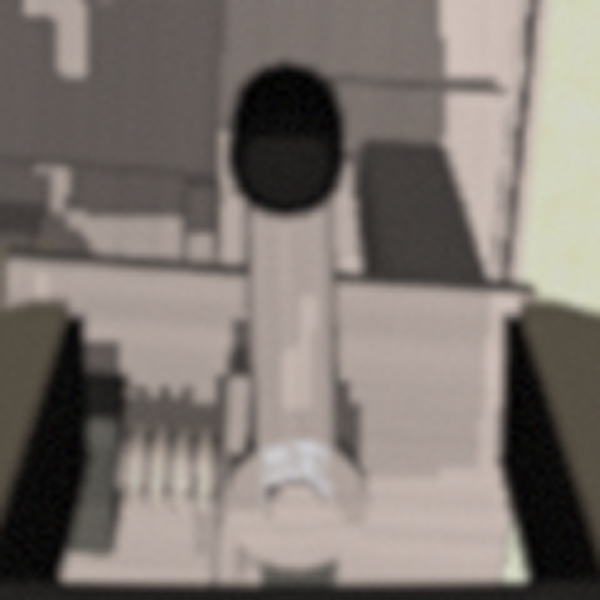

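```bash
python3 - <<'E'
from h import *
d=load("pics/w12.npy"); s=d["s"]
for u,z in (((317.4,253),.225),((317.4,244),.197),((319,323),.2)): 
    p=wonz(d,s,u,z); print(p, Rq(s["tcp_rot"]).T@(p-s["position"]))
E
```

```text
[ 0.58292077 -0.07612658  0.225     ] [ 0.00369657 -0.00154849  0.06580217]
[ 0.58287197 -0.07711866  0.197     ] [ 0.00272946 -0.00165679  0.09380288]
[ 0.58448533 -0.13846608  0.2       ] [-0.05863121 -0.00051227  0.09085881]
```

jog_arm:
  deltas: [0.003, -0.001, 0.02, 0, 0, 0, 0.003, -0.001, 0.045, 0, 0, 0, 0.003, -0.001, 0.07, 0, 0, 0, 0.003, -0.001, 0.084, 0, 0, 0, 0.003, -0.001, 0.088, 0, 0, 0, 0.003, -0.001, 0.088, 0, 0, 0, 0.003, -0.001, 0.088, 0, 0, 0]

```text
time: 18.02
position: [0.5836, -0.0756, 0.2028]
tcp_rot: [0.001, 0.704, 0.71, 0.001]
wrist_force: [0.2, -1.1, -0.1]
width: 0.0401
```

jog_arm:
  deltas: [0, 0, 0, 0, 0, 0, 0, 0, 0, 0, 0, 0, 0, 0, 0, 0, 0, 0, 0, 0, 0, 0, 0, 0]
  jaw: 0
  grip_force: 6

```text
time: 18.52
position: [0.5831, -0.0754, 0.202]
tcp_rot: [0.0, 0.704, 0.711, 0.0]
wrist_force: [0.2, -0.2, 0.2]
width: 0.0157
```

```bash
python3 - <<'E'
from h import *
d,s=shot("wrist","w13"); print(s["position"],s["time"],s["width"],s["wrist_force"],s["qpos"])
d2,_=shot("side","s13")
cv2.imwrite("pics/s13c.png",cv2.resize(d2["frame"][140:300,260:420,::-1],None,fx=3.7,fy=3.7,interpolation=cv2.INTER_CUBIC))
E
```

```text
[ 0.58311983 -0.0753554   0.20198698] 18.525 0.01572678111266352 [ 0.21441079 -0.18678859  0.21576229] [-0.17915819  0.56316098  0.43695964  1.64326345 -0.27266842  0.99572387
  0.35748647]
```

View pics/w13.png

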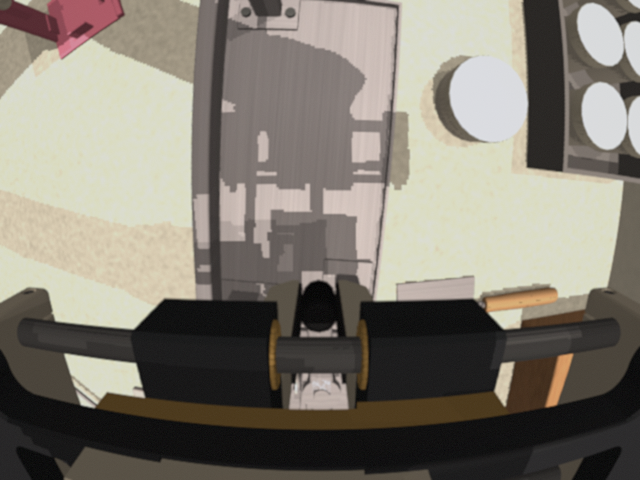

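View pics/s13c.png

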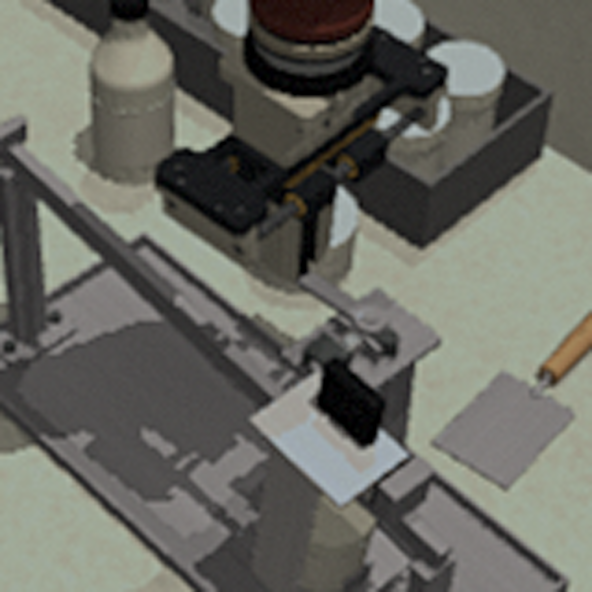

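```bash
python3 - <<'E'
from h import *
s=sense(); R=Rq(s["tcp_rot"]); p=s["position"][:2]; a=np.array([.5854,-.138])
v=p-a; r=np.linalg.norm(v); ph=np.arctan2(v[0],v[1])-.062
print(r,ph, "yaw",np.degrees(np.arctan2(R[1,1],R[0,1])))
for k in range(1,21):
    f=ph+(1.571-ph)*k/20; rr=r+(.062-r)*k/20
    q=a+rr*np.array([np.sin(f+.062),np.cos(f+.062)]); d=R.T@np.array([*(q-p),0])
    print(k,np.round(d[:2],4),round(np.degrees(f-ph),1))
E
```

```text
0.06266878130608151 -0.09823764137888472 yaw 0.556391453297886
1 [-0.0001  0.0052] 4.8
2 [-0.0007  0.0104] 9.6
3 [-0.0016  0.0156] 14.3
4 [-0.003   0.0206] 19.1
5 [-0.0049  0.0255] 23.9
6 [-0.0071  0.0302] 28.7
7 [-0.0097  0.0347] 33.5
8 [-0.0126  0.039 ] 38.3
9 [-0.0159  0.043 ] 43.0
10 [-0.0196  0.0467] 47.8
11 [-0.0235  0.0501] 52.6
12 [-0.0277  0.0532] 57.4
13 [-0.0321  0.0559] 62.2
14 [-0.0368  0.0582] 66.9
15 [-0.0416  0.0602] 71.7
16 [-0.0466  0.0617] 76.5
17 [-0.0516  0.0628] 81.3
18 [-0.0568  0.0634] 86.1
19 [-0.0619  0.0637] 90.9
20 [-0.0671  0.0635] 95.6
```

jog_arm:
  deltas: [-0.0001, 0.0052, 0, 0, 0, 4.8, -0.0007, 0.0104, 0, 0, 0, 9.6, -0.0016, 0.0156, 0, 0, 0, 14.3, -0.003, 0.0206, 0, 0, 0, 19.1, -0.0049, 0.0255, 0, 0, 0, 23.9, -0.0071, 0.0302, 0, 0, 0, 28.7, -0.0097, 0.0347, 0, 0, 0, 33.5, -0.0126, 0.039, 0, 0, 0, 38.3, -0.0159, 0.043, 0, 0, 0, 43, -0.0196, 0.0467, 0, 0, 0, 47.8]
  jaw: 0
  grip_force: 10

```text
time: 19.88
position: [0.6296, -0.0939, 0.202]
tcp_rot: [-0.001, 0.932, 0.364, -0.0]
wrist_force: [-1.1, 1.0, 2.2]
width: 0.0158
```

```bash
cat > rows.py <<'E'
from h import *
s=sense(); R=Rq(s["tcp_rot"]); p=s["position"][:2]; a=np.array([.5854,-.138])
v=p-a; r=np.linalg.norm(v); ph=np.arctan2(v[0],v[1])-.062
print(s["time"],s["wrist_force"],s["width"],s["position"],r,ph, "yaw",np.degrees(np.arctan2(R[1,1],R[0,1])))
E
cat rows.py > r2.py; cat >> r2.py <<'E'
for k in range(1,11):
    f=ph+(1.571-ph)*k/10; rr=r+(.062-r)*k/10
    q=a+rr*np.array([np.sin(f+.062),np.cos(f+.062)]); d=R.T@np.array([*(q-p),0])
    print(k,np.round(d[:2],4),round(np.degrees(f-ph),1))
E
python3 r2.py
```

```text
19.875 [-1.08056598  0.9961969   2.16902116] 0.015808178877782762 [ 0.62960549 -0.09393816  0.20198664] 0.062414507123684695 0.7250255480116636 yaw -47.368370431883854
1 [-0.0001  0.0053] 4.8
2 [-0.0006  0.0105] 9.7
3 [-0.0015  0.0157] 14.5
4 [-0.0029  0.0208] 19.4
5 [-0.0047  0.0257] 24.2
6 [-0.0069  0.0305] 29.1
7 [-0.0095  0.0351] 33.9
8 [-0.0125  0.0394] 38.8
9 [-0.0158  0.0435] 43.6
10 [-0.0194  0.0472] 48.5
```

jog_arm:
  deltas: [-0.0001, 0.0053, 0, 0, 0, 4.8, -0.0006, 0.0105, 0, 0, 0, 9.7, -0.0015, 0.0157, 0, 0, 0, 14.5, -0.0029, 0.0208, 0, 0, 0, 19.4, -0.0047, 0.0257, 0, 0, 0, 24.2, -0.0069, 0.0305, 0, 0, 0, 29.1, -0.0095, 0.0351, 0, 0, 0, 33.9, -0.0125, 0.0394, 0, 0, 0, 38.8, -0.0158, 0.0435, 0, 0, 0, 43.6, -0.0192, 0.047, 0, 0, 0, 48]

```text
time: 21.12
position: [0.647, -0.1411, 0.202]
tcp_rot: [-0.001, 0.999, -0.047, -0.001]
wrist_force: [-2.0, 1.5, 2.5]
width: 0.0157
```

jog_arm:
  deltas: [0, 0, 0, 0, 0, 0, 0, 0, 0, 0, 0, 0, 0, 0, 0, 0, 0, 0]

```text
time: 21.5
position: [0.6471, -0.1419, 0.2019]
tcp_rot: [-0.0, 0.999, -0.046, -0.001]
wrist_force: [-3.9, 0.4, 5.2]
width: 0.0155
```

```bash
python3 rows.py; python3 - <<'E'
from h import *
d,s=shot("wrist","w14")
d2,_=shot("side","s14")
cv2.imwrite("pics/s14c.png",cv2.resize(d2["frame"][180:300,300:420,::-1],None,fx=5,fy=5,interpolation=cv2.INTER_CUBIC))
E
```

```text
21.5 [-3.89379162  0.44819083  5.24559812] 0.015470909374941073 [ 0.64705359 -0.14185312  0.20194042] 0.06177387302212722 1.5712114218057336 yaw -95.22063263271858
```

View pics/w14.png

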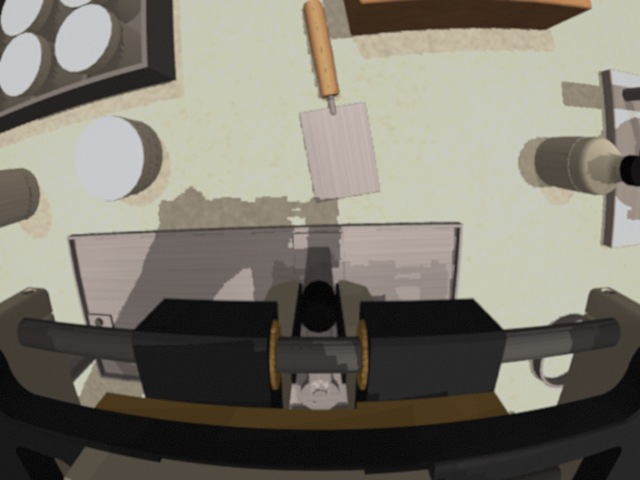

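View pics/s14c.png

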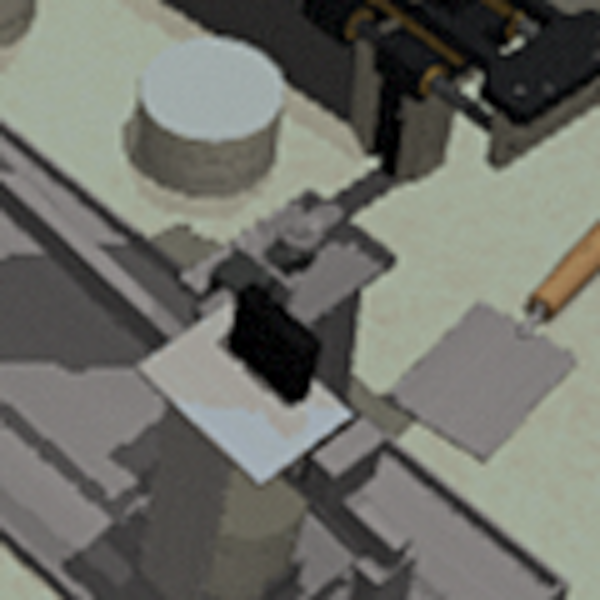

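jog_arm:
  deltas: [0, 0, 0, 0, 0, 0, 0, 0, 0, 0, 0, 0, 0, 0, 0, 0, 0, 0, 0, 0, -0.02, 0, 0, 0, 0, 0, -0.05, 0, 0, 0, 0, 0, -0.09, 0, 0, 0, 0, 0, -0.13, 0, 0, 0, 0, 0, -0.15, 0, 0, 0, 0, 0, -0.15, 0, 0, 0, 0, 0, -0.15, 0, 0, 0]
  jaw: 0.04

```text
time: 22.85
position: [0.6474, -0.1418, 0.3504]
tcp_rot: [-0.0, 0.999, -0.046, -0.001]
wrist_force: [-0.0, 0.7, -0.6]
width: 0.0397
```

```bash
python3 - <<'E'
from h import *
d,s=shot("wrist","w15"); print(s["position"],s["time"],s["qpos"])
d2,_=shot("side","s15")
cv2.imwrite("pics/s15c.png",cv2.resize(d2["frame"][180:300,300:420,::-1],None,fx=5,fy=5,interpolation=cv2.INTER_CUBIC))
d2,_=shot("top","t15")
cv2.imwrite("pics/t15c.png",cv2.resize(d2["frame"][165:255,300:400,::-1],None,fx=6,fy=6,interpolation=cv2.INTER_CUBIC))
E
```

```text
[ 0.6474488  -0.14175539  0.35040305] 22.85 [-0.23631716  0.68684127  0.91992863  1.16185166 -0.52907489  1.52773117
 -1.07950624]
```

View pics/w15.png

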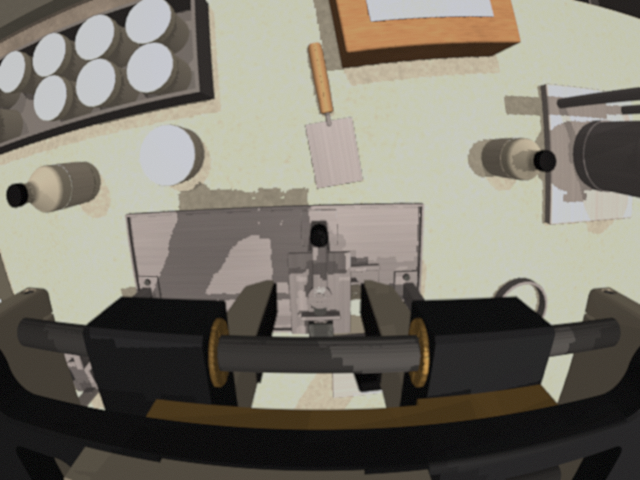

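View pics/s15c.png

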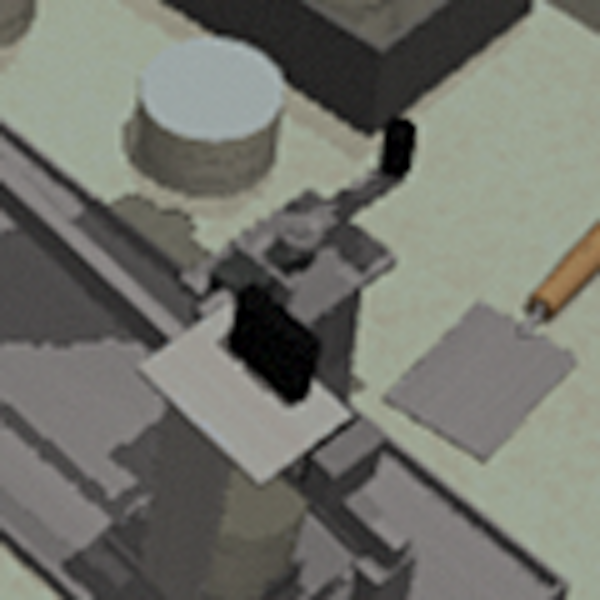

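View pics/t15c.png

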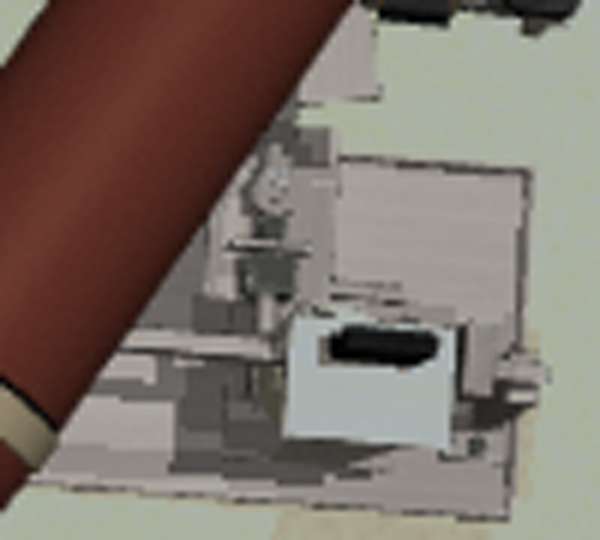

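```bash
python3 - <<'E'
from h import *
d=load("pics/w15.npy"); im=d["frame"]
cv2.imwrite("pics/w15a.png",cv2.resize(im[195:345,255:385,::-1],None,fx=5,fy=4,interpolation=cv2.INTER_CUBIC))
E
```

```text
(no output)
```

View pics/w15a.png

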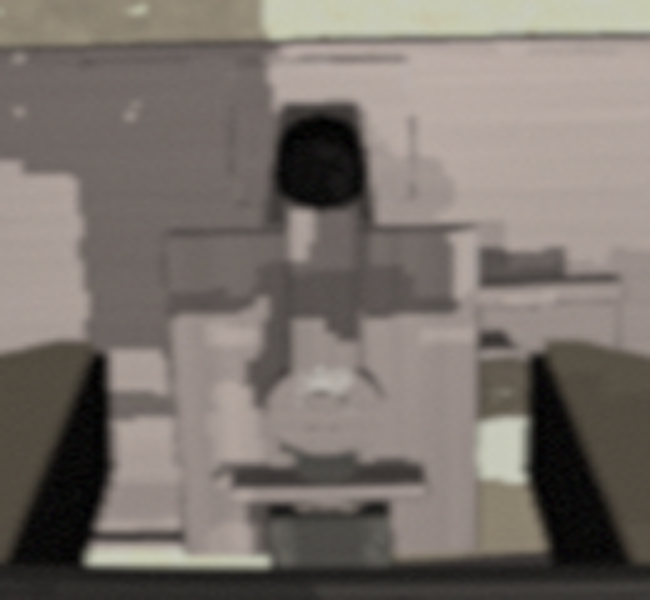

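```bash
python3 - <<'E'
from h import *
d=load("pics/w15.npy"); s=d["s"]
f=lambda x,y:(255+x/5,195+y/4)
k=wonz(d,s,f(320,166),.225); b=wonz(d,s,f(326,415),.2)
v=k-b; print(k,b,np.linalg.norm(v[:2]),"phi",np.arctan2(v[0],v[1])-.062)
p=wonz(d,s,f(230,488),.185);q=wonz(d,s,f(425,487),.185); w=p-q; print("plate dir",np.arctan2(w[0],w[1]))
E
```

```text
[ 0.64805718 -0.14313262  0.225     ] [ 0.58395634 -0.13837085  0.2       ] 0.06427745416209679 phi 1.5829457793604684
plate dir 0.08594983266267892
```

jog_arm:
  deltas: [0, 0, -0.03, 0, 0, 0, 0, 0, -0.06, 0, 0, 0, 0, 0, -0.06, 0, 0, 0, 0, 0, -0.06, 0, 0, 0, 0, 0, -0.06, 0, 0, 0]

```text
time: 23.62
position: [0.6474, -0.1416, 0.4102]
tcp_rot: [-0.001, 0.999, -0.046, -0.001]
wrist_force: [-0.3, -0.2, -0.8]
width: 0.0399
```

```bash
python3 - <<'E'
from h import *
d2,s=shot("side","s16"); print(s["time"],s["wrist_force"])
cv2.imwrite("pics/s16c.png",cv2.resize(d2["frame"][180:340,290:420,::-1],None,fx=4.5,fy=3.7,interpolation=cv2.INTER_CUBIC))
E
```

```text
23.625 [-0.31600325 -0.2022084  -0.84548066]
```

View pics/s16c.png

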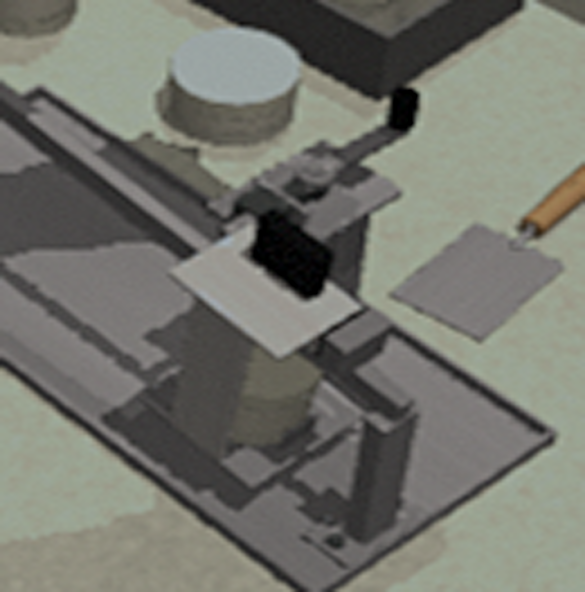

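View pics/s16.png

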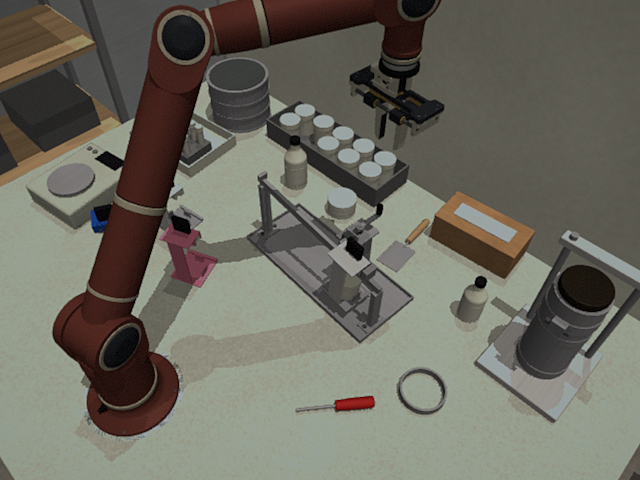

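The carrier is at the stop with the jar upright in it, the lever is square to the bar, and the bystanders in view have not moved. I'm handing the job in.

```bash
python3 -c "
from station import finish_job; print(finish_job())"
```

```text
the job is handed in; nothing more can be done
None
```

The carrier with the jar is hung on the rail, has rolled to the end stop, and is locked there. I handed the job in at about 23.7 s.

**What I did**
- I gripped the carrier by its black grip and brought it in over the bar from the open side, about 90 mm uphill of the middle.
- I tilted it 6° to match the slope, lowered it until the wrist force showed the bar bearing it, and let go. It rolled to the stop by itself.
- I then gripped the lever knob and swung it round the cam axis to the locked position, released it, and backed the arm away.

**Last checks**
- **Carrier and jar:** the side view shows the carrier against the stop with the jar still standing in it.
- **Lever:** the angle came out at 1.571 rad from the arm's position and about 1.58 rad from the wrist picture (locked is 1.571).
- **Plunger:** the cam nose sits squarely on the plunger's foot. The pin shows standing out behind the carrier, though I did not measure how far.
- **Clearance:** the gripper is clear of everything and the wrist force is near zero.
- **Bystanders:** nothing I could see had moved, but in the last picture the arm hid most of the empty carrier.

**Disagreement:** the top and wrist cameras differed by about 3 mm on where the bar lies. I settled this using the held grip in the wrist picture. The first press-down showed a 2.4 N side load, so I shifted the carrier 0.6 mm, which removed the load before I let go.

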